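# Load the board drying station and start the fan

### The arm

A 6-joint arm with a two-finger parallel gripper is mounted at the origin on the work surface. World frame = base frame: x ahead of the robot, y to its left, z up, the work surface at z = 0. Lengths are in mm, angles in rad, forces in N, time in s.
With the tool pointing down it reaches from about 350 to 975 mm from the base axis. Payload 17.4 kg.
Tool frame: the origin (TCP) lies at the very end of the fingers, on their centre line; the grasp point (between the pads) lies 19 mm behind it; z points along the fingers, y is the line along which they close (so a half turn about z gives the same grasp; the last joint's range is limited). The gripper opens to 85 mm and grips with 20 to 120 N. Pads are 22 mm wide; open, the fingers measure 114 mm over their backs; the gripper's body (76 mm by 85 mm) begins 54 mm behind the grasp point. The pads swing forward as they close: fully open they stand 13 mm farther back than shut.
Start: joints at [1.296, 0.116, 1.442, -0, 1.584, -0.038], TCP at [158.358, 656.167, 231.303] pointing down, gripper open.
Joint ranges: [-2.83, 2.83], [-0.83, 2.19], [0.07, 2.5], [-1.14, 4.28], [0.01, 3], [-2.97, 2.97]. Speed limits (rad/s): [1.89, 1.89, 2.22, 3.14, 3.14, 3.14].

### API

Orientations are given as [roll, pitch, yaw] about the fixed x, y, z axes, in that order (R = Rz(yaw) Ry(pitch) Rx(roll)).
In Python, from station import get_obs, capture, close_job gives the robot as it stands.
- The arm moves only by the tool jog_arm, never from a script. Its argument "commands" is a list of rows, each an object with "claw": the opening, from -1 (shut) to 1 (fully open); "dp": the shift along the world's x, y, z in mm, a list of three; "delta_rot": the turn, a rotation vector about the world's x, y, z in degrees, a list of three. In form: [{"claw": claw, "dp": [x, y, z], "delta_rot": [rx, ry, rz]}, ...]. A call has 1 to 12 rows; each row shifts and turns the commanded pose from where the row before left it; what a row does not reach is not made up. A row lasts 1/12 s, in which the tool goes at most 41.7 mm and 7.16 degrees, less where a joint would pass 70% of its speed; a pose out of reach is approached as far as the arm can. A call is refused whole if a number of a shift passes 41.7 or a number of a turn 7.16, either way. A call with a gripper value outside its range is refused whole. The fingers move at their own pace and stop on an object; "grip_force" is the grip in N (left out, the last holds). Time passes only in rows, so rows that do not move let the fingers close. It gives the time, the measured TCP pose, the force, the opening and the grip force at its end, in the units of the state.
- get_obs(): the state, without advancing time (a new reading comes with each control period).
- capture(name): name is "scene" or "top"; returns a dict with "img" (400x640x3 uint8, red, green, blue), "mtx" (3x3 intrinsics, pixels), "pose" (4x4, takes a point from camera to world coordinates). Camera axes: x right, y down, z forward; pixel columns grow to the right and rows downward; lengths in mm; the calibration is good to about 2 mm. A picture is of the moment at which its call begins. There is no depth.
- close_job(): hands the job in; it is judged then, once.
The state is a dict: "time_s": time; "joint_positions": joint angles; "qd": joint speeds; "joint_efforts": joint torques, N m; "position": TCP position; "orientation": TCP orientation; "wrist_force": force on the tool from outside, world axes, zero at the start; "ft_torque": the same for the moment, N m; "grip_width": opening from 0.0 (shut) to 1.0 (fully open); "gripper_force": force on a finger pad.
Only numpy, scipy, OpenCV 4.12 (cv2) and the standard library are available. Lean on these libraries where they do the work, as an engineer would, in place of code of your own. Each camera call takes 0.05 s, during which the arm holds its last target. There are 200 camera calls.

### The job

These boards and parts baskets have just been washed. Hang every basket by its handle on a hook of the drip stand and lay every circuit board, parts side up, flat on the sloped drying rack, none overlapping or riding on the lip. Only when everything is up, push the fan lever all the way over to on, and leave the other things on the bench where they are.

Things in the scene. Friction and masses are not known exactly. Their poses are not given: they have to be found in the camera images.
- stand: the drip stand (fixed) that carries the three hooks: crossbar 380 mm long along y, 210 mm up, on two posts at its ends over a flat foot; origin on the table under the middle of the crossbar
- basketA: steel parts basket, may be absent (the three are alike): open box 56 mm (x) by 90 mm (y), 45 mm tall, 150 g, contents fixed; above it a rigid dark bail handle: uprights at y = +-42 mm and a straight level round bar between them along y, 9 mm thick, its centre 115 mm above the underside. Origin at the centre of the underside, z up.
- basketA_bar (a point): middle of basketA's handle bar (on its centre line), axes as the basket's
- basketB: steel parts basket, may be absent (the three are alike): open box 56 mm (x) by 90 mm (y), 45 mm tall, 150 g, contents fixed; above it a rigid dark bail handle: uprights at y = +-42 mm and a straight level round bar between them along y, 9 mm thick, its centre 115 mm above the underside. Origin at the centre of the underside, z up.
- basketB_bar (a point): middle of basketB's handle bar (on its centre line), axes as the basket's
- basketC: steel parts basket, may be absent (the three are alike): open box 56 mm (x) by 90 mm (y), 45 mm tall, 150 g, contents fixed; above it a rigid dark bail handle: uprights at y = +-42 mm and a straight level round bar between them along y, 9 mm thick, its centre 115 mm above the underside. Origin at the centre of the underside, z up.
- basketC_bar (a point): middle of basketC's handle bar (on its centre line), axes as the basket's
- boardA: green circuit board, may be absent (the four are alike), 84 mm (x) by 54 mm (y), 5 mm thick, 120 g; in its middle a dark transformer block 26 x 26 mm, top 35 mm above the board's underside. Other parts, up to 10 mm tall, lie beyond 17 mm either side along x, so grip the block across y. Origin at the centre of the underside, z out of the parts side.
- boardB: green circuit board, may be absent (the four are alike), 84 mm (x) by 54 mm (y), 5 mm thick, 120 g; in its middle a dark transformer block 26 x 26 mm, top 35 mm above the board's underside. Other parts, up to 10 mm tall, lie beyond 17 mm either side along x, so grip the block across y. Origin at the centre of the underside, z out of the parts side.
- boardC: green circuit board, may be absent (the four are alike), 84 mm (x) by 54 mm (y), 5 mm thick, 120 g; in its middle a dark transformer block 26 x 26 mm, top 35 mm above the board's underside. Other parts, up to 10 mm tall, lie beyond 17 mm either side along x, so grip the block across y. Origin at the centre of the underside, z out of the parts side.
- boardD: green circuit board, may be absent (the four are alike), 84 mm (x) by 54 mm (y), 5 mm thick, 120 g; in its middle a dark transformer block 26 x 26 mm, top 35 mm above the board's underside. Other parts, up to 10 mm tall, lie beyond 17 mm either side along x, so grip the block across y. Origin at the centre of the underside, z out of the parts side.
- rack_deck: sloped metal deck of the drying rack (fixed): 116 mm (x, up the slope, away from the robot) by 310 mm (y), tilted 20 degrees; a lip along the low edge is 4 mm thick and rises 10 mm. Origin at the centre of the upper surface, 82 mm above the table; z is the surface normal. Takes four boards side by side, long sides up the slope, about 75 mm apart along y.
- hook0 (a point): hook 1 of 3 of the drip stand (fixed): a level round rod 8 mm thick, 210 mm above the table, pointing to the robot (-x of this frame). The point lies on its centre line; the rod runs from a crossbar (14 mm thick, along y) at x = +45 mm to x = -29 mm, then turns up to a tip at x = -41 mm, z = +22 mm. Hooks are 120 mm apart along y.
- hook1 (a point): hook 2 of 3 of the drip stand (fixed): a level round rod 8 mm thick, 210 mm above the table, pointing to the robot (-x of this frame). The point lies on its centre line; the rod runs from a crossbar (14 mm thick, along y) at x = +45 mm to x = -29 mm, then turns up to a tip at x = -41 mm, z = +22 mm. Hooks are 120 mm apart along y.
- hook2 (a point): hook 3 of 3 of the drip stand (fixed): a level round rod 8 mm thick, 210 mm above the table, pointing to the robot (-x of this frame). The point lies on its centre line; the rod runs from a crossbar (14 mm thick, along y) at x = +45 mm to x = -29 mm, then turns up to a tip at x = -41 mm, z = +22 mm. Hooks are 120 mm apart along y.
- fan_lever (a joint): toggle lever of the drying fan: 0 = off, leaning to the robot; 1.0 rad = fully on, leaning away. It stays where it is left.
- fan_lever_tip (a point): centre of the 26 mm ball on the end of the fan lever; the lever is 80 mm long and pivots 22 mm above the table about an axis along y of this frame, on a grey block 70 x 50 x 25 mm that stands on the table; it is pushed towards +x of its block.
- spool: bystander: grey wire spool standing on end, 64 mm wide, 50 mm tall; origin at the centre of the underside
- tape: bystander: roll of tape lying flat under the drip stand, 68 mm wide, 22 mm tall; origin at the centre of the underside
- pencup: bystander: grey empty cup, 72 mm wide, 90 mm tall; origin at the centre of the underside
- partbin: bystander: dark open parts bin, 100 x 130 x 40 mm; origin at the centre of the underside
Mind the look-alikes: they are no part of the job. What is shaped like the part that bears fan_lever but turquoise is not meant.

How it is judged (in metres and radians):
On the way, in this order (a step that is already met when the one before it is completed fails the run):
1. every basket present hangs on a hook and every board present lies flat on the sloped deck, released, with the fan lever still off ((y of basketA_bar in the frame of hook0 between -0.03 and 0.03 m or y of basketA_bar in the frame of hook1 between -0.03 and 0.03 m or y of basketA_bar in the frame of hook2 between -0.03 and 0.03 m) and x of basketA_bar in the frame of hook0 between -0.045 and 0.045 m and z of basketA_bar in the frame of hook0 between 0 and 0.02 m and angle between each of basketA, basketB, basketC's own z axis and vertical below 0.45 rad and contact force between each of basketA, basketB, basketC and stand above 0.4 N and contact force between each of basketA, basketB, basketC, boardA, boardB, boardC, boardD and the fingers below 0.1 N and (y of basketB_bar in the frame of hook0 between -0.03 and 0.03 m or y of basketB_bar in the frame of hook1 between -0.03 and 0.03 m or y of basketB_bar in the frame of hook2 between -0.03 and 0.03 m) and x of basketB_bar in the frame of hook0 between -0.045 and 0.045 m and z of basketB_bar in the frame of hook0 between 0 and 0.02 m and (y of basketC_bar in the frame of hook0 between -0.03 and 0.03 m or y of basketC_bar in the frame of hook1 between -0.03 and 0.03 m or y of basketC_bar in the frame of hook2 between -0.03 and 0.03 m) and x of basketC_bar in the frame of hook0 between -0.045 and 0.045 m and z of basketC_bar in the frame of hook0 between 0 and 0.02 m and x of boardA in the frame of rack_deck between -0.045 and 0.045 m and y of boardA in the frame of rack_deck between -0.145 and 0.145 m and z of boardA in the frame of rack_deck between -0.006 and 0.006 m and angle between the z axis of each of boardA, boardB, boardC, boardD and the z axis of rack_deck, either way round below 0.08 rad and angle between each of boardA, boardB, boardC, boardD's own z axis and vertical below 0.6 rad and x of boardB in the frame of rack_deck between -0.045 and 0.045 m and y of boardB in the frame of rack_deck between -0.145 and 0.145 m and z of boardB in the frame of rack_deck between -0.006 and 0.006 m and x of boardC in the frame of rack_deck between -0.045 and 0.045 m and y of boardC in the frame of rack_deck between -0.145 and 0.145 m and z of boardC in the frame of rack_deck between -0.006 and 0.006 m and x of boardD in the frame of rack_deck between -0.045 and 0.045 m and y of boardD in the frame of rack_deck between -0.145 and 0.145 m and z of boardD in the frame of rack_deck between -0.006 and 0.006 m and value of joint fan_lever below 0.5 rad), for 0.2 s.
2. the fan lever is pushed over to on (value of joint fan_lever above 0.85 rad), for 0.2 s.
At the end, for the whole second after the job is handed in: Every basket present hangs by its bar on a hook (within 30 mm sideways, 0.45 rad of upright); every board present lies parts side up on the deck (centre within 45 mm along, 145 mm across; 6 mm, 0.08 rad of flat); all released and at rest (0.06 m/s); fan lever beyond 0.85 rad ((y of basketA_bar in the frame of hook0 between -0.03 and 0.03 m or y of basketA_bar in the frame of hook1 between -0.03 and 0.03 m or y of basketA_bar in the frame of hook2 between -0.03 and 0.03 m) and x of basketA_bar in the frame of hook0 between -0.045 and 0.045 m and z of basketA_bar in the frame of hook0 between 0 and 0.02 m and angle between each of basketA, basketB, basketC's own z axis and vertical below 0.45 rad and contact force between each of basketA, basketB, basketC and stand above 0.4 N and contact force between each of basketA, basketB, basketC, boardA, boardB, boardC, boardD and the fingers below 0.1 N and (y of basketB_bar in the frame of hook0 between -0.03 and 0.03 m or y of basketB_bar in the frame of hook1 between -0.03 and 0.03 m or y of basketB_bar in the frame of hook2 between -0.03 and 0.03 m) and x of basketB_bar in the frame of hook0 between -0.045 and 0.045 m and z of basketB_bar in the frame of hook0 between 0 and 0.02 m and (y of basketC_bar in the frame of hook0 between -0.03 and 0.03 m or y of basketC_bar in the frame of hook1 between -0.03 and 0.03 m or y of basketC_bar in the frame of hook2 between -0.03 and 0.03 m) and x of basketC_bar in the frame of hook0 between -0.045 and 0.045 m and z of basketC_bar in the frame of hook0 between 0 and 0.02 m and x of boardA in the frame of rack_deck between -0.045 and 0.045 m and y of boardA in the frame of rack_deck between -0.145 and 0.145 m and z of boardA in the frame of rack_deck between -0.006 and 0.006 m and angle between the z axis of each of boardA, boardB, boardC, boardD and the z axis of rack_deck, either way round below 0.08 rad and angle between each of boardA, boardB, boardC, boardD's own z axis and vertical below 0.6 rad and x of boardB in the frame of rack_deck between -0.045 and 0.045 m and y of boardB in the frame of rack_deck between -0.145 and 0.145 m and z of boardB in the frame of rack_deck between -0.006 and 0.006 m and x of boardC in the frame of rack_deck between -0.045 and 0.045 m and y of boardC in the frame of rack_deck between -0.145 and 0.145 m and z of boardC in the frame of rack_deck between -0.006 and 0.006 m and x of boardD in the frame of rack_deck between -0.045 and 0.045 m and y of boardD in the frame of rack_deck between -0.145 and 0.145 m and z of boardD in the frame of rack_deck between -0.006 and 0.006 m and linear speed of each of basketA, basketB, basketC, boardA, boardB, boardC, boardD below 0.06 m/s and value of joint fan_lever above 0.85 rad); the robot touches nothing.
It fails at once if a bystander is pushed more than 60 mm away (distance of any of spool, tape, pencup, partbin from where it was at the start of the episode above 0.06 m).
Of basketA, basketB, basketC only 2 to 3 are there at a start; the rules pass over those that are not, and their reading is None.
Of boardA, boardB, boardC, boardD only 3 to 4 are there at a start; the rules pass over those that are not, and their reading is None.
At some moment in a run one of boardA, boardB, boardC, boardD may be knocked a few centimetres aside while the robot is not near it.
It also fails if it takes over 210 s, if anything falls off the work surface, if the arm or the gripper's body presses on something with over 40 N, if the wrist force passes 120 N, or if a joint passes its speed limit or range.

## Working session

There is one attempt and no reset: what is moved stays moved. The work goes in short steps, Python scripts to look and compute and a tool call to move; the robot and the scene stay as the last step left them, time stands still between calls to the robot, and variables do not carry over. Pictures are saved under pics/ and viewed, at most 14 in all, crops included, and the job is handed in when it is done.

Besides the shell and the picture viewer there is one more tool, called as name(argument=value, ...), one argument or row to a line, values as JSON. jog_arm: Moves the arm, as the interface text tells. Its arguments: {"type":"object","properties":{"commands":{"type":"array"},"grip_force":{"type":"number"}},"required":["commands"]}

```bash
mkdir -p pics; ls; python3 - <<'E'
from station import get_obs,capture
import cv2,numpy as np
np.set_printoptions(precision=4,suppress=True)
o=get_obs();print(o)
for n in("scene","top"):
    c=capture(n);cv2.imwrite(f"pics/{n}0.png",c["img"][:,:,::-1]);print(n,c["mtx"],c["pose"])
E
```

```text
pics
{'time_s': 0.0, 'joint_positions': array([ 1.2962,  0.1165,  1.4423,  0.    ,  1.584 , -0.0378]), 'qd': array([ 0.0002, -0.0012,  0.0007,  0.0011,  0.001 , -0.0019]), 'joint_efforts': array([ -0.0025, -73.1955, -63.2527,  -0.0003,   0.0061,  -0.    ]), 'position': array([158.3049, 655.9896, 230.5675]), 'orientation': array([-3.1405, -0.0001,  2.9048]), 'wrist_force': array([-0.1046,  0.7242,  0.0775]), 'ft_torque': array([-0.046 ,  0.0025, -0.0101]), 'gripper_force': 0.0, 'grip_width': 1.003030963423264}
scene [[460.4927   0.     318.989 ]
 [  0.     460.4927 199.6011]
 [  0.       0.       1.    ]] [[   0.7524    0.4329   -0.4965 1253.3953]
 [   0.6587   -0.4853    0.575  -906.3233]
 [   0.008    -0.7596   -0.6503 1147.9264]
 [   0.        0.        0.        1.    ]]
top [[512.0771   0.     312.9424]
 [  0.     512.0771 193.3391]
 [  0.       0.       1.    ]] [[  -0.0058   -0.9978    0.0656  368.7535]
 [  -0.9999    0.0066    0.0111  -24.3702]
 [  -0.0115   -0.0656   -0.9978 1942.8468]
 [   0.        0.        0.        1.    ]]
```

View pics/scene0.png

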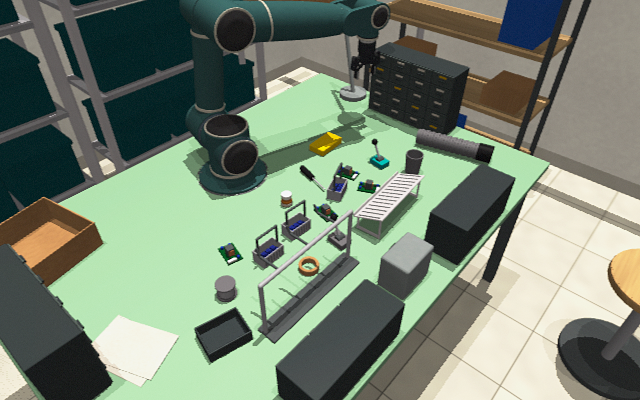

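View pics/top0.png

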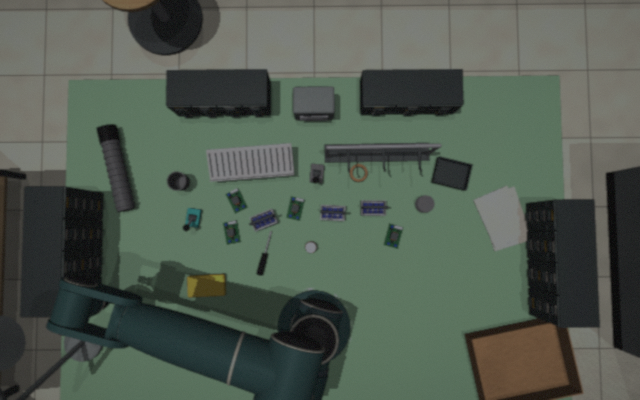

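Both views show 3 baskets, 4 boards (top: about (237,201), (231,232), (296,208), (393,236)), the rack, the stand, the grey lever at (317,172) and the turquoise decoy at (193,216). I'll zoom in next.

```bash
cat > h.py <<'E'
from station import get_obs,capture
import cv2,numpy as np
np.set_printoptions(precision=1,suppress=True)
def ray(c,u,v):
    d=c["pose"][:3,:3]@np.linalg.inv(c["mtx"])@np.array([u,v,1.]);return c["pose"][:3,3],d
def on_z(c,u,v,z):
    o,d=ray(c,u,v);return o+d*(z-o[2])/d[2]
def tri(c1,p1,c2,p2):
    o1,d1=ray(c1,*p1);o2,d2=ray(c2,*p2)
    d1/=np.linalg.norm(d1);d2/=np.linalg.norm(d2)
    t=np.linalg.lstsq(np.c_[d1,-d2],o2-o1,rcond=None)[0]
    a,b=o1+d1*t[0],o2+d2*t[1];return (a+b)/2,np.linalg.norm(a-b)
def proj(c,P):
    P=np.atleast_2d(P)-c["pose"][:3,3];q=P@c["pose"][:3,:3]@c["mtx"].T;return q[:,:2]/q[:,2:]
def crop(c,x,y,w,h,s,fn,step=20):
    im=cv2.resize(c["img"][y:y+h,x:x+w,::-1],None,fx=s,fy=s,interpolation=cv2.INTER_CUBIC)
    for u in range(-(-x//step)*step,x+w,step):
        cv2.line(im,(int((u-x)*s),0),(int((u-x)*s),5),(0,0,255),1);cv2.putText(im,str(u),(int((u-x)*s),14),0,.3,(0,0,255))
    for v in range(-(-y//step)*step,y+h,step):
        cv2.line(im,(0,int((v-y)*s)),(5,int((v-y)*s)),(0,0,255),1);cv2.putText(im,str(v),(6,int((v-y)*s)+3),0,.3,(0,0,255))
    cv2.imwrite(fn,im)
E
python3 - <<'E'
from h import *
crop(capture("top"),170,130,270,130,2.96,"pics/t1.png")
crop(capture("scene"),205,125,220,165,3.6,"pics/s1.png")
E
```

```text
(no output)
```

View pics/t1.png

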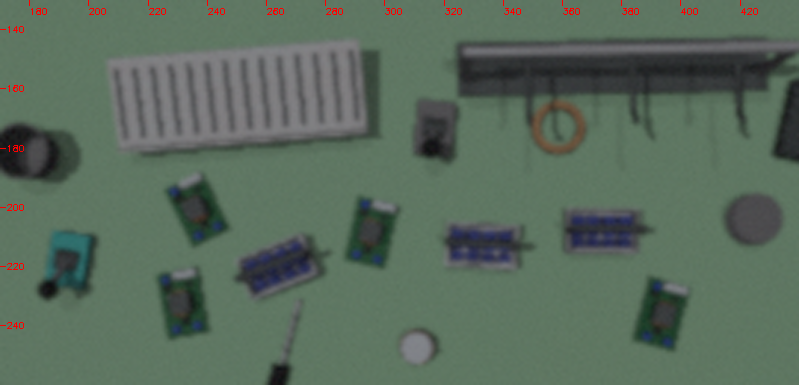

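View pics/s1.png

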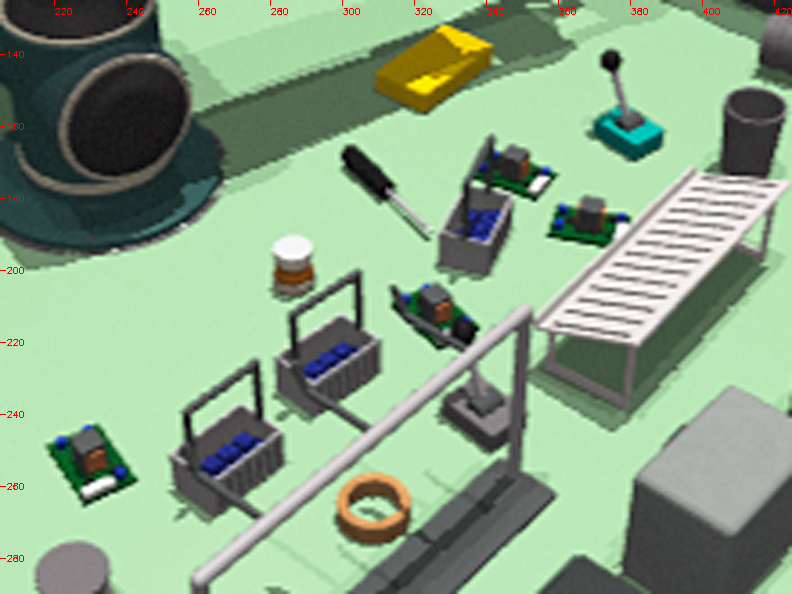

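Crops show, in scene pixels: basket bars (257,240)-(276,226), (286,212)-(304,201), (335,177)-(341,164); crossbar (261,286)-(352,212); ball near (334,217). In top pixels: deck corners (206,151), (291,144), (294,175), (212,181); ball (316,180).

```bash
cat > boards.py <<'E'
from h import *
def boards(c,v=False):
    hsv=cv2.cvtColor(c["img"],cv2.COLOR_RGB2HSV)
    m=((hsv[...,0]>40)&(hsv[...,0]<85)&(hsv[...,1]>95)&(hsv[...,2]<130)).astype(np.uint8)
    m=cv2.morphologyEx(m,cv2.MORPH_CLOSE,np.ones((7,7)))
    out=[]
    for k in cv2.findContours(m,cv2.RETR_EXTERNAL,cv2.CHAIN_APPROX_NONE)[0]:
        a=cv2.contourArea(k)
        if 60<a<700: out.append((k,a))
    return out
def measure(c):
    r=[]
    for k,a in boards(c):
        P=np.array([on_z(c,*p,5)[:2] for p in k[:,0].astype(float)],np.float32)
        (x,y),(w,h),ang=cv2.minAreaRect(P)
        if w<h: ang+=90;w,h=h,w
        ang=(ang+90)%180-90
        r.append((x,y,w,h,ang,*k[:,0].mean(0)))
    return r
if __name__=="__main__":
    for n in("top","scene"):
        c=capture(n)
        for q in measure(c): print(n,np.array(q))
E
python3 boards.py; python3 - <<'E'
from h import *
t,s=capture("top"),capture("scene")
pr=lambda n,ts,ss:print(n,*tri(t,ts,s,ss))
pr("hi+y",(206.1,150.9),(423.6,175.8));pr("hi-y",(290.6,143.9),(381.9,220.8));pr("lo-y",(294,174.6),(354.2,214.4));pr("lo+y",(211.9,180.7),(398.3,172.8))
pr("ball",(315.6,180),(333.9,216.9))
pr("xbar+y",(325.1,146.9),(351.7,211.9));pr("xbar-y",(437,146),(260.6,285.6))
for n,a,b in(("b1",(256.9,240.3),(276.4,225.8)),("b2",(286.1,212.5),(304.4,201.4)),("b3",(334.7,177.2),(341.4,163.9))):
    A,B=on_z(s,*a,115),on_z(s,*b,115);d=B-A
    print(n,A,B,(A+B)/2,np.linalg.norm(d),np.degrees(np.arctan2(-d[0],d[1])),"top px",proj(t,(A+B)/2))
E
```

```text
top [ 333.4 -302.8   74.6   48.2  -14.9  392.1  236.2]
top [345.4 306.2  65.2  47.6  10.6 232.9 233.9]
top [435.2  66.6  63.4  46.9 -14.2 294.8 209.9]
top [467.1 285.7  65.   45.7  26.6 237.  201.7]
scene [ 340.8 -303.3   85.9   52.   -15.5  230.1  253.6]
scene [444.2  63.8  87.   53.5  -9.8 325.1 213.2]
scene [475.7 287.3  82.6  57.5  25.5 367.7 187.6]
scene [358.4 306.9  79.8  57.9  11.  347.8 174.1]
scene [-1014.4  1129.6   281.3    78.3   -47.5   261.7    32.4]
scene [-930.4 1275.8  331.9   87.   -56.3  284.7   31.2]
scene [-796.1 1455.6  335.8  260.5   64.8  319.6   28.1]
scene [-1485.7   956.7   444.    106.3   -15.5   197.2    22.9]
hi+y [650.3 386.6  95.3] 5.809649245960007
hi-y [674.9  79.4  94.7] 9.062389401983912
lo-y [566.3  69.7  64.3] 11.14952397459422
lo+y [546.5 373.3  64. ] 12.302466020446944
ball [542.  -10.9  93.2] 8.326442116148874
xbar+y [643.2 -47.  201.4] 1.773178792096444
xbar-y [ 643.3 -429.1  202.2] 2.0829885954034557
b1 [ 448.8 -269.1  115. ] [ 447.8 -182.6  115. ] [ 448.3 -225.8  115. ] 86.50716987764918 0.6581281475604805 top px [[375.2 204.3]]
b2 [ 426.5 -115.9  115. ] [433.6 -33.5 115. ] [430.1 -74.7 115. ] 82.70680888561007 -4.98838481460136 top px [[332.9 209.7]]
b3 [424.6 140.1 115. ] [391.  220.4 115. ] [407.8 180.2 115. ] 87.06266788398474 22.737353197954537 top px [[261.5 216.4]]
```

```bash
python3 - <<'E'
from h import *
for n,pts in(("top",dict(table=(310,230),shad=(298,160),wht=(232,191),brd=(236,205),blk=(237,200),rack=(250,150),slot=(252,160),bask=(336,219),stem=(350,213),bar=(332,210))),("scene",dict(table=(310,240),shad=(370,228),rack=(375,214),brd=(222,258),wht=(232,261),bask=(258,262),bar=(295,207),deckc=(395,190)))):
    h=cv2.cvtColor(capture(n)["img"],cv2.COLOR_RGB2HSV)
    for k,(u,v) in pts.items(): print(n,k,h[v,u],end="; ")
    print()
    for k,x0,y0,x1,y1 in (("rack",195,135,305,190),) if n=="top" else (("rack",345,160,430,240),):
        m=((h[...,1]<45)&(h[...,2]>(110 if n=="top" else 150))).astype(np.uint8);mm=np.zeros_like(m);mm[y0:y1,x0:x1]=m[y0:y1,x0:x1]
        mm=cv2.morphologyEx(mm,cv2.MORPH_CLOSE,np.ones((9,9)))
        mm=cv2.morphologyEx(mm,cv2.MORPH_OPEN,np.ones((7,7)))
        ks=cv2.findContours(mm,0,cv2.CHAIN_APPROX_NONE)[0];kk=cv2.convexHull(max(ks,key=cv2.contourArea))
        print(cv2.contourArea(kk),cv2.approxPolyN(kk,4,ensure_convex=True)[0] if hasattr(cv2,'approxPolyN') else cv2.approxPolyDP(kk,5,True)[:,0])
E
```

```text
top table [ 66  54 119]; top shad [ 67  56 101]; top wht [ 98  16 127]; top brd [49 79 55]; top blk [108  21  61]; top rack [130   6 125]; top slot [120   5 100]; top bask [110  14 107]; top stem [65 52 93]; top bar [115  88  67]; 
2695.0 [[292 173]
 [209 180]
 [204 148]
 [291 141]]
scene table [ 59  54 234]; scene shad [56 65 86]; scene rack [ 12  11 241]; scene brd [ 58  54 237]; scene wht [ 12  19 132]; scene bask [ 0  6 82]; scene bar [60 42 97]; scene deckc [ 30   4 119]; 
1890.0 [[438 176]
 [382 220]
 [343 215]
 [390 172]]
```

```bash
python3 - <<'E'
from h import *
t,s=capture("top"),capture("scene")
print("tip",on_z(t,271.4,231.4,4),on_z(s,324.7,190.6,4))
print("origin top",proj(t,[0,0,0]),"scene",proj(s,[0,0,0]),"TCP scene",proj(s,get_obs()["position"]),"top",proj(t,get_obs()["position"]))
# paper/other table-level: stand foot corners; boards incl. white
h=cv2.cvtColor(t["img"],cv2.COLOR_RGB2HSV)
m=((h[...,1]<44)|(h[...,1]>70)|(h[...,0]>75)).astype(np.uint8)
m=cv2.morphologyEx(m,cv2.MORPH_OPEN,np.ones((3,3)))
for k in cv2.findContours(m,0,cv2.CHAIN_APPROX_NONE)[0]:
    a=cv2.contourArea(k);(u,v)=k[:,0].mean(0)
    if 60<a<3000 and 160<u<460 and 130<v<280:
        P=np.array([on_z(t,*p,5)[:2] for p in k[:,0].astype(float)],np.float32)
        r=cv2.minAreaRect(P);print(int(a),np.array([u,v]),np.array(r[0]),np.array(r[1]),round(r[2],1))
E
```

```text
tip [353.2 155.1   4. ] [361.  160.7   4. ]
origin top [[313.  325.9]] scene [[232.4 172.7]] TCP scene [[363.7  78.5]] top [[114.5 291.6]]
123 [310.4 246.7] [293.7   7.6] [49. 45.] 89.7
118 [264.8 252.3] [276.1 181. ] [ 18.3 164.4] 75.9
239 [393.1 236.1] [ 336.2 -303.5] [52.9 84.2] 74.1
214 [231.3 231.8] [354.3 305.7] [85.5 52.1] 7.5
409 [263.1 219.4] [398.3 186.9] [ 64.  103.8] 21.5
259 [192.3 218. ] [405.6 452.7] [60.5 75.8] 89.6
398 [332.3 212.6] [423.4 -75.4] [99.4 62.7] 86.1
397 [373.2 207.5] [ 443.  -231.3] [102.1  60.5] 89.6
267 [295.1 207.8] [442.2  65.3] [52.  85.4] 78.4
268 [424.3 203.6] [ 455. -424.] [72.  64.3] 89.6
241 [236.1 199.7] [473.6 289.9] [83.8 50.8] 26.6
330 [177.6 181.4] [548.8 511.2] [73.1 84.1] 0.6
227 [316.4 172.5] [575.8 -16.4] [52.7 71.1] 85.0
861 [451.5 173.1] [ 570.4 -528.6] [134.7 102.2] 76.4
1874 [380.9 151.7] [ 650.4 -268.4] [445.2  80.5] 89.6
2860 [250. 162.] [617.7 237.5] [131.9 337. ] 4.0
```

jog_arm(
  commands=[
    {"claw": 1,"dp": [29,-25,0],"delta_rot": [0,0,-6.4]},
    {"claw": 1,"dp": [29,-25,0],"delta_rot": [0,0,-6.4]},
    {"claw": 1,"dp": [29,-25,0],"delta_rot": [0,0,-6.4]},
    {"claw": 1,"dp": [29,-25,0],"delta_rot": [0,0,-6.4]},
    {"claw": 1,"dp": [29,-25,0],"delta_rot": [0,0,-6.4]},
    {"claw": 1,"dp": [29,-25,0],"delta_rot": [0,0,-6.4]},
    {"claw": 1,"dp": [29,-25,0],"delta_rot": [0,0,-6.4]},
    {"claw": 1,"dp": [29,-25,0],"delta_rot": [0,0,-6.4]},
    {"claw": 1,"dp": [29,-25,0],"delta_rot": [0,0,-6.4]},
    {"claw": 1,"dp": [29,-25,0],"delta_rot": [0,0,-6.4]},
    {"claw": 1,"dp": [0,-38,0],"delta_rot": [0,0,-6.4]},
    {"claw": 1,"dp": [0,-38,0],"delta_rot": [0,0,-6.0]},
  ],
)

```text
time_s: 1.6
position: [449.2, 328.6, 230.5]
orientation: [-3.141, 0.001, 1.565]
wrist_force: [1.2, -0.4, -0.3]
grip_width: 1.001
gripper_force: 0.0
```

jog_arm(
  commands=[
    {"claw": 1,"dp": [0,-40,0],"delta_rot": [0,0,0]},
    {"claw": 1,"dp": [0,-40,0],"delta_rot": [0,0,0]},
    {"claw": 1,"dp": [0,-40,0],"delta_rot": [0,0,0]},
    {"claw": 1,"dp": [0,-40,0],"delta_rot": [0,0,0]},
    {"claw": 1,"dp": [0,-40,0],"delta_rot": [0,0,0]},
    {"claw": 1,"dp": [0,-40,0],"delta_rot": [0,0,0]},
    {"claw": 1,"dp": [0,-40,0],"delta_rot": [0,0,0]},
    {"claw": 1,"dp": [0,-40,0],"delta_rot": [0,0,0]},
    {"claw": 1,"dp": [0,-40,0],"delta_rot": [0,0,0]},
    {"claw": 1,"dp": [0,-40,0],"delta_rot": [0,0,0]},
    {"claw": 1,"dp": [0,-40,0],"delta_rot": [0,0,0]},
    {"claw": 1,"dp": [0,0,0],"delta_rot": [0,0,0]},
  ],
)

```text
time_s: 2.6
position: [447.7, -115.3, 231.3]
orientation: [-3.141, 0.002, 1.566]
wrist_force: [0.6, -0.6, 0.0]
grip_width: 1.003
gripper_force: 0.0
```

jog_arm(
  commands=[
    {"claw": 1,"dp": [-1,-29,0],"delta_rot": [0,0,0]},
    {"claw": 1,"dp": [-1,-29,0],"delta_rot": [0,0,0]},
    {"claw": 1,"dp": [-1,-29,0],"delta_rot": [0,0,0]},
    {"claw": 1,"dp": [0,0,-34],"delta_rot": [0,0,0]},
    {"claw": 1,"dp": [0,0,-34],"delta_rot": [0,0,0]},
    {"claw": 1,"dp": [0,0,-34],"delta_rot": [0,0,0]},
    {"claw": 1,"dp": [0,0,-33],"delta_rot": [0,0,0]},
    {"claw": 1,"dp": [0,0,0],"delta_rot": [0,0,0]},
    {"claw": 0,"dp": [0,0,0],"delta_rot": [0,0,0]},
    {"claw": -0.3,"dp": [0,0,0],"delta_rot": [0,0,0]},
    {"claw": -0.5,"dp": [0,0,0],"delta_rot": [0,0,0]},
    {"claw": -0.5,"dp": [0,0,0],"delta_rot": [0,0,0]},
  ],
  grip_force=40,
)

```text
time_s: 3.6
position: [446.2, -197.2, 98.4]
orientation: [3.139, 0.001, 1.571]
wrist_force: [0.7, -0.3, -0.2]
grip_width: 0.456
gripper_force: 0.0
```

```bash
python3 - <<'E'
from h import *
o=get_obs();print(o["position"],o["grip_width"])
s=capture("scene");crop(s,235,170,110,110,5.4,"pics/s2.png",10);t=capture("top");crop(t,310,130,140,100,5.7,"pics/t2.png",10)
print(proj(s,o["position"]),proj(t,o["position"]))
E
```

```text
[ 446.2 -197.2   98.4] 0.4562188690198342
[[273.1 231.6]] [[366.7 205.2]]
```

View pics/s2.png

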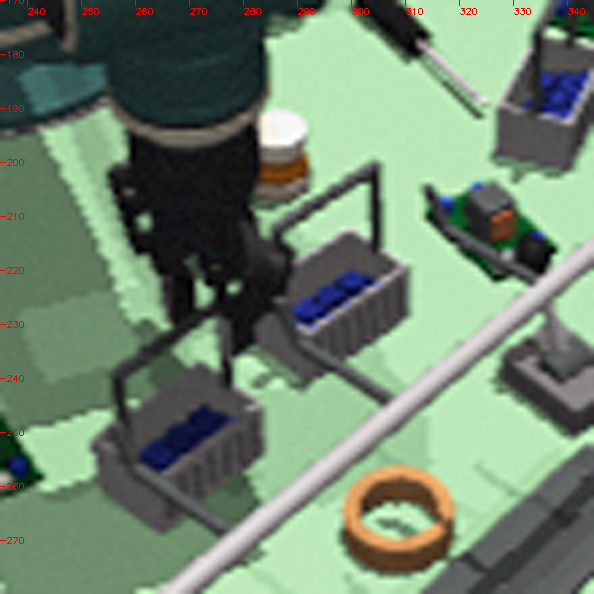

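The fingers straddle the first bar near its far upright, around (270,225). I'll shift -6 mm in y and close.

jog_arm(
  commands=[
    {"claw": -0.3,"dp": [0,-6,-2],"delta_rot": [0,0,0]},
    {"claw": -1,"dp": [0,0,0],"delta_rot": [0,0,0]},
    {"claw": -1,"dp": [0,0,0],"delta_rot": [0,0,0]},
    {"claw": -1,"dp": [0,0,0],"delta_rot": [0,0,0]},
    {"claw": -1,"dp": [0,0,0],"delta_rot": [0,0,0]},
    {"claw": -1,"dp": [0,0,0],"delta_rot": [0,0,0]},
  ],
)

```text
time_s: 4.2
position: [445.3, -202.9, 94.4]
orientation: [-3.142, 0.0, 1.571]
wrist_force: [-0.9, -0.5, 1.2]
grip_width: 0.088
gripper_force: 38.9
```

```bash
python3 - <<'E'
from h import *
o=get_obs();print(o["position"],o["grip_width"],o["gripper_force"],o["wrist_force"])
E
```

```text
[ 445.3 -202.9   94.4] 0.08762598597863896 38.92178535461426 [-0.9 -0.5  1.2]
```

View pics/t2.png

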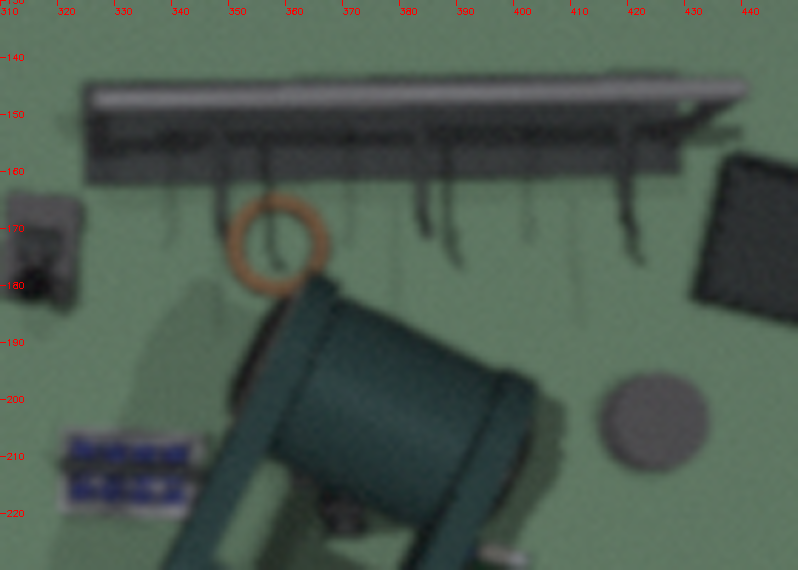

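Top view: crossbar (325,147)-(440,145); true hooks end at (348,172), (384,171) and about (420,171), while the 357/389/421 lines are shadows.

```bash
python3 - <<'E'
from h import *
t,s=capture("top"),capture("scene")
for p in((325.5,147.2),(440,145.3)):print("top bar",on_z(t,*p,212))
for p in((348,172),(384,171.3),(420,171)):print("top tip",on_z(t,*p,230))
for p in((260.6,285.6),(351.7,211.9)):print("scene bar",on_z(s,*p,212))
# hooks in scene by eye: tips from s2: (308.? )
for p in((313,205),):print("scene tip",on_z(s,*p,232))
for u in((347.5,384,419)):print("hook root y",on_z(t,u,160,212))
h=[s["img"][v,u].tolist() for u,v in((300,255),(310,247))];print(h)
E
```

```text
top bar [639.9 -48.7 212. ]
top bar [ 643.4 -437.9  212. ]
top tip [ 552.5 -123.4  230. ]
top tip [ 554.  -244.2  230. ]
top tip [ 554.2 -364.8  230. ]
scene bar [ 650.4 -433.4  212. ]
scene bar [650.7 -55.9 212. ]
scene tip [ 557.1 -127.3  232. ]
hook root y [ 595.4 -123.2  212. ]
hook root y [ 594.5 -247.1  212. ]
hook root y [ 593.7 -365.7  212. ]
[[106, 106, 104], [105, 113, 103]]
```

jog_arm(
  commands=[
    {"claw": -1,"dp": [0,0,25],"delta_rot": [0,0,0]},
    {"claw": -1,"dp": [0,0,37],"delta_rot": [0,0,0]},
    {"claw": -1,"dp": [0,-6,38],"delta_rot": [0,0,0]},
    {"claw": -1,"dp": [0,-7,38],"delta_rot": [0,0,0]},
    {"claw": -1,"dp": [20,0,0],"delta_rot": [0,0,0]},
    {"claw": -1,"dp": [25,0,0],"delta_rot": [0,0,0]},
    {"claw": -1,"dp": [28,0,0],"delta_rot": [0,0,0]},
    {"claw": -1,"dp": [28,0,0],"delta_rot": [0,0,0]},
    {"claw": -1,"dp": [28,0,0],"delta_rot": [0,0,0]},
    {"claw": -1,"dp": [24,0,0],"delta_rot": [0,0,0]},
    {"claw": -1,"dp": [0,0,0],"delta_rot": [0,0,0]},
    {"claw": -1,"dp": [0,0,0],"delta_rot": [0,0,0]},
  ],
)

```text
time_s: 5.3
position: [598.9, -215.5, 231.0]
orientation: [-3.14, -0.001, 1.572]
wrist_force: [0.3, -0.4, -2.1]
grip_width: 0.087
gripper_force: 39.2
```

```bash
python3 - <<'E'
from h import *
o=get_obs();print(o["position"],o["grip_width"],o["wrist_force"])
s=capture("scene");crop(s,230,140,140,150,4,"pics/s3.png",10)
E
```

```text
[ 598.9 -215.5  231. ] 0.08657470745745476 [ 0.3 -0.4 -2.1]
```

View pics/s3.png

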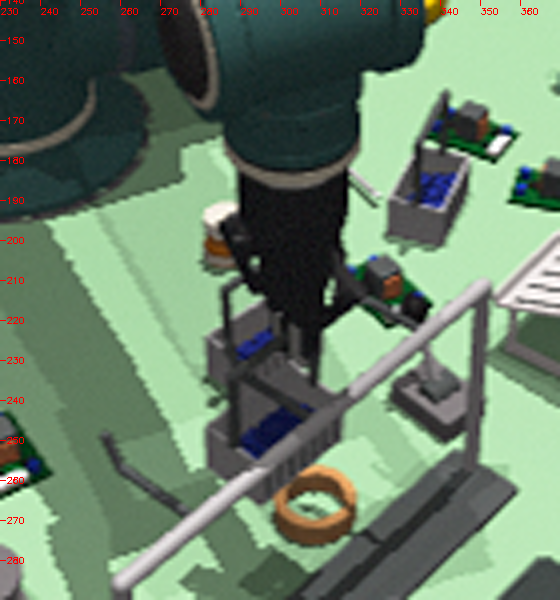

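The basket is lifted; the third hook's tip is at (256,249) and the middle hook runs (289,231)-(308,245), inside the handle opening. I'll lower it.

jog_arm(
  commands=[
    {"claw": -1,"dp": [0,0,-10],"delta_rot": [0,0,0]},
    {"claw": -1,"dp": [0,0,-10],"delta_rot": [0,0,0]},
    {"claw": -1,"dp": [0,0,-8],"delta_rot": [0,0,0]},
    {"claw": -1,"dp": [0,0,-4],"delta_rot": [0,0,0]},
    {"claw": -1,"dp": [0,0,0],"delta_rot": [0,0,0]},
  ],
)

```text
time_s: 5.77
position: [597.6, -215.7, 198.7]
orientation: [-3.14, -0.001, 1.571]
wrist_force: [0.7, -0.8, -2.4]
grip_width: 0.087
gripper_force: 39.2
```

```bash
python3 - <<'E'
from h import *
o=get_obs();print(o["position"],o["grip_width"],o["wrist_force"],o["ft_torque"])
s=capture("scene");print(on_z(s,256,249,232))
print(proj(s,[[561,-244,232],[561,-364,232],[561,-124,232]]))
E
```

```text
[ 597.6 -215.7  198.7] 0.08676486452203994 [ 0.7 -0.8 -2.4] [-0.  0. -0.]
[ 562.3 -365.4  232. ]
[[286.9 225.6]
 [256.  248.5]
 [314.7 205. ]]
```

jog_arm(
  commands=[
    {"claw": -1,"dp": [0,0,-2],"delta_rot": [0,0,0]},
    {"claw": -1,"dp": [0,0,-1],"delta_rot": [0,0,0]},
    {"claw": -1,"dp": [0,0,0],"delta_rot": [0,0,0]},
  ],
)

```text
time_s: 6.07
position: [598.4, -215.9, 197.4]
orientation: [3.141, 0.0, 1.571]
wrist_force: [0.4, 0.3, -2.7]
grip_width: 0.086
gripper_force: 39.2
```

jog_arm(
  commands=[
    {"claw": -1,"dp": [0,0,-2],"delta_rot": [0,0,0]},
    {"claw": -1,"dp": [0,0,-1],"delta_rot": [0,0,0]},
    {"claw": -1,"dp": [0,0,0],"delta_rot": [0,0,0]},
  ],
)

```text
time_s: 6.32
position: [598.7, -215.8, 195.6]
orientation: [3.14, 0.001, 1.571]
wrist_force: [-2.9, 2.3, 8.7]
grip_width: 0.086
gripper_force: 40.4
```

```bash
python3 - <<'E'
from h import *
s=capture("scene");crop(s,260,180,80,80,7,"pics/s4.png",10)
E
```

View pics/s4.png

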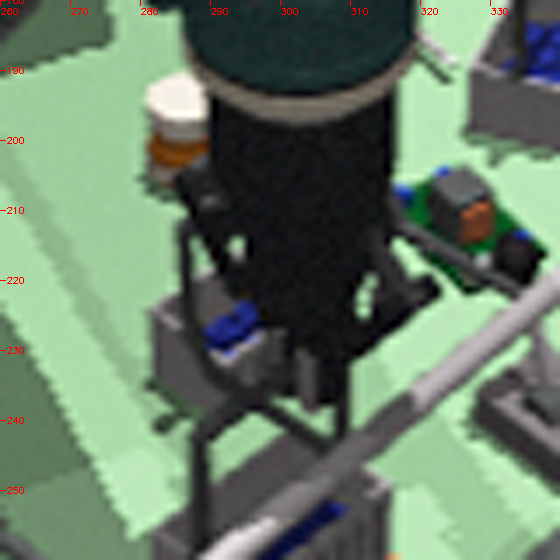

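The bar now rests on the hook (8.7 N up). I'll release it, retreat upward and go to the second basket.

jog_arm(
  commands=[
    {"claw": -0.4,"dp": [0,0,0],"delta_rot": [0,0,0]},
    {"claw": -0.4,"dp": [0,0,0],"delta_rot": [0,0,0]},
    {"claw": -0.4,"dp": [0,0,0],"delta_rot": [0,0,0]},
    {"claw": -0.4,"dp": [0,0,15],"delta_rot": [0,0,0]},
    {"claw": -0.4,"dp": [0,0,30],"delta_rot": [0,0,0]},
    {"claw": -0.4,"dp": [0,0,20],"delta_rot": [0,0,0]},
    {"claw": 0,"dp": [-28,27,0],"delta_rot": [0,0,0]},
    {"claw": 1,"dp": [-28,27,0],"delta_rot": [0,0,-1]},
    {"claw": 1,"dp": [-28,27,0],"delta_rot": [0,0,-1]},
    {"claw": 1,"dp": [-28,27,0],"delta_rot": [0,0,-1]},
    {"claw": 1,"dp": [-28,27,0],"delta_rot": [0,0,-1.5]},
    {"claw": 1,"dp": [-28,27,0],"delta_rot": [0,0,0]},
  ],
)

```text
time_s: 7.37
position: [428.9, -52.9, 260.2]
orientation: [3.141, 0.0, 1.491]
wrist_force: [0.3, 1.0, 1.1]
grip_width: 1.005
gripper_force: 0.0
```

```bash
python3 - <<'E'
from h import *
o=get_obs();print(o["position"],o["grip_width"],o["wrist_force"])
s=capture("scene");crop(s,230,140,140,150,4,"pics/s5.png",10)
E
```

```text
[428.9 -52.9 260.2] 1.0050217644252681 [0.3 1.  1.1]
```

View pics/s5.png

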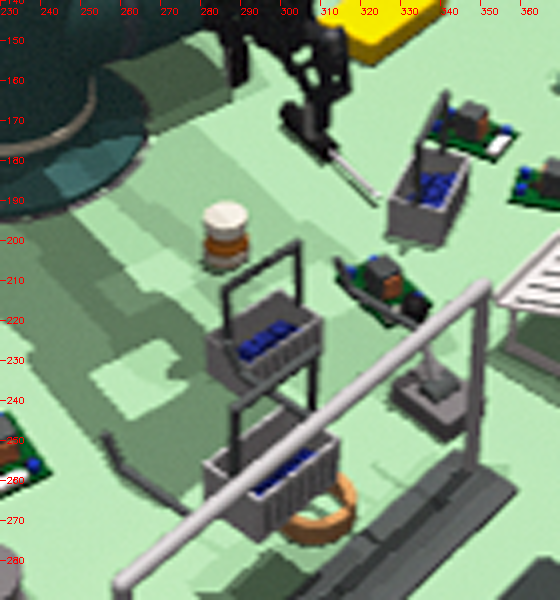

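Basket 1 hangs on the middle hook; the second is untouched, its bar at (284,213)-(303,201).

jog_arm(
  commands=[
    {"claw": 1,"dp": [0,0,-40],"delta_rot": [0,0,0]},
    {"claw": 1,"dp": [0,0,-40],"delta_rot": [0,0,0]},
    {"claw": 1,"dp": [0,0,-40],"delta_rot": [0,0,0]},
    {"claw": 1,"dp": [0,0,-35],"delta_rot": [0,0,0]},
    {"claw": 1,"dp": [0,0,-10],"delta_rot": [0,0,0]},
    {"claw": 0,"dp": [0,0,0],"delta_rot": [0,0,0]},
    {"claw": -1,"dp": [0,0,0],"delta_rot": [0,0,0]},
    {"claw": -1,"dp": [0,0,0],"delta_rot": [0,0,0]},
    {"claw": -1,"dp": [0,0,0],"delta_rot": [0,0,0]},
    {"claw": -1,"dp": [0,0,0],"delta_rot": [0,0,0]},
    {"claw": -1,"dp": [0,0,0],"delta_rot": [0,0,0]},
    {"claw": -1,"dp": [0,0,0],"delta_rot": [0,0,0]},
  ],
)

```text
time_s: 8.42
position: [430.7, -53.9, 95.2]
orientation: [3.141, 0.0, 1.493]
wrist_force: [-0.8, 0.7, 6.3]
grip_width: 0.091
gripper_force: 39.0
```

jog_arm(
  commands=[
    {"claw": -1,"dp": [0,0,25],"delta_rot": [0,0,0]},
    {"claw": -1,"dp": [0,0,38],"delta_rot": [0,0,0]},
    {"claw": -1,"dp": [0,-5,38],"delta_rot": [0,0,1.5]},
    {"claw": -1,"dp": [0,-20,36],"delta_rot": [0,0,1.5]},
    {"claw": -1,"dp": [20,-18,0],"delta_rot": [0,0,1.5]},
    {"claw": -1,"dp": [28,0,0],"delta_rot": [0,0,0]},
    {"claw": -1,"dp": [30,0,0],"delta_rot": [0,0,0]},
    {"claw": -1,"dp": [30,0,0],"delta_rot": [0,0,0]},
    {"claw": -1,"dp": [30,0,0],"delta_rot": [0,0,0]},
    {"claw": -1,"dp": [30,0,0],"delta_rot": [0,0,0]},
    {"claw": -1,"dp": [0,0,0],"delta_rot": [0,0,0]},
    {"claw": -1,"dp": [0,0,0],"delta_rot": [0,0,0]},
  ],
)

```text
time_s: 9.42
position: [599.0, -96.7, 230.1]
orientation: [-3.139, -0.0, 1.572]
wrist_force: [-0.7, -0.8, -0.8]
grip_width: 0.088
gripper_force: 39.3
```

jog_arm(
  commands=[
    {"claw": -1,"dp": [0,0,-12],"delta_rot": [0,0,0]},
    {"claw": -1,"dp": [0,0,-12],"delta_rot": [0,0,0]},
    {"claw": -1,"dp": [0,0,-6],"delta_rot": [0,0,0]},
    {"claw": -1,"dp": [0,0,-3],"delta_rot": [0,0,0]},
    {"claw": -1,"dp": [0,0,0],"delta_rot": [0,0,0]},
  ],
)

```text
time_s: 9.83
position: [597.7, -96.8, 197.7]
orientation: [-3.141, -0.0, 1.571]
wrist_force: [0.6, -0.4, -0.8]
grip_width: 0.087
gripper_force: 39.3
```

jog_arm(
  commands=[
    {"claw": -1,"dp": [0,0,-2],"delta_rot": [0,0,0]},
    {"claw": -1,"dp": [0,0,-1],"delta_rot": [0,0,0]},
    {"claw": -1,"dp": [0,0,0],"delta_rot": [0,0,0]},
  ],
)

```text
time_s: 10.08
position: [598.5, -96.9, 196.4]
orientation: [3.14, 0.0, 1.571]
wrist_force: [-3.3, 1.6, 5.4]
grip_width: 0.088
gripper_force: 40.2
```

jog_arm(
  commands=[
    {"claw": -0.4,"dp": [0,0,0],"delta_rot": [0,0,0]},
    {"claw": -0.4,"dp": [0,0,0],"delta_rot": [0,0,0]},
    {"claw": -0.4,"dp": [0,0,0],"delta_rot": [0,0,0]},
    {"claw": -0.4,"dp": [0,0,15],"delta_rot": [0,0,0]},
    {"claw": -0.4,"dp": [0,0,30],"delta_rot": [0,0,0]},
    {"claw": -0.4,"dp": [0,0,20],"delta_rot": [0,0,0]},
    {"claw": 0,"dp": [-28,10,0],"delta_rot": [0,0,2.3]},
    {"claw": 1,"dp": [-28,25,0],"delta_rot": [0,0,4]},
    {"claw": 1,"dp": [-26,32,0],"delta_rot": [0,0,4]},
    {"claw": 1,"dp": [-25,32,0],"delta_rot": [0,0,4]},
    {"claw": 1,"dp": [-25,32,0],"delta_rot": [0,0,4]},
    {"claw": 1,"dp": [-25,32,0],"delta_rot": [0,0,4]},
  ],
)

```text
time_s: 11.08
position: [439.9, 67.1, 261.5]
orientation: [3.14, 0.0, 1.963]
wrist_force: [0.6, 0.6, 0.5]
grip_width: 1.002
gripper_force: 0.0
```

```bash
python3 - <<'E'
from h import *
o=get_obs();print(o["position"],o["grip_width"],o["wrist_force"])
s=capture("scene");crop(s,230,140,140,150,4,"pics/s6.png",10)
E
```

```text
[439.9  67.1 261.5] 1.0022630569193327 [0.6 0.6 0.5]
```

View pics/s6.png

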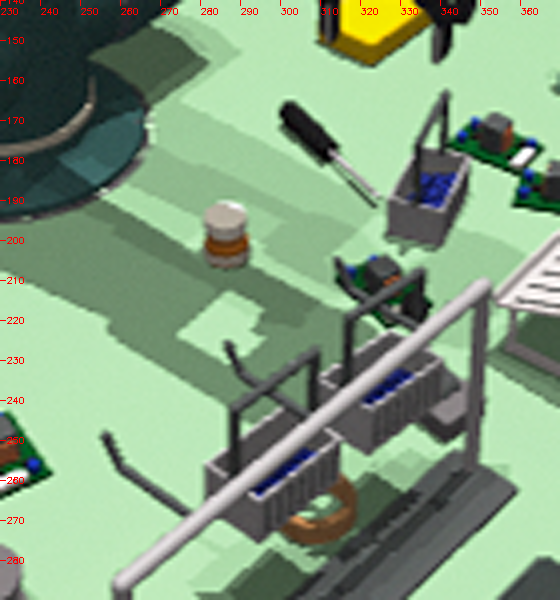

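Two baskets hang. The board behind the third basket has shifted (now at (354,174)), so I'll re-measure boards later. Third basket next.

jog_arm(
  commands=[
    {"claw": 1,"dp": [-11,34,0],"delta_rot": [0,0,0]},
    {"claw": 1,"dp": [-11,34,0],"delta_rot": [0,0,0]},
    {"claw": 1,"dp": [-11,34,0],"delta_rot": [0,0,0]},
    {"claw": 1,"dp": [-11,33,0],"delta_rot": [0,0,0]},
    {"claw": 1,"dp": [0,0,-38],"delta_rot": [0,0,0]},
    {"claw": 1,"dp": [0,0,-40],"delta_rot": [0,0,0]},
    {"claw": 1,"dp": [0,0,-40],"delta_rot": [0,0,0]},
    {"claw": 1,"dp": [0,0,-38],"delta_rot": [0,0,0]},
    {"claw": 1,"dp": [0,0,-10],"delta_rot": [0,0,0]},
    {"claw": 1,"dp": [0,0,0],"delta_rot": [0,0,0]},
    {"claw": 0,"dp": [0,0,0],"delta_rot": [0,0,0]},
    {"claw": -0.4,"dp": [0,0,0],"delta_rot": [0,0,0]},
  ],
)

```text
time_s: 12.13
position: [398.6, 201.6, 97.3]
orientation: [3.138, -0.0, 1.96]
wrist_force: [0.1, 0.1, 0.3]
grip_width: 0.749
gripper_force: 0.0
```

jog_arm(
  commands=[
    {"claw": -1,"dp": [0,0,0],"delta_rot": [0,0,0]},
    {"claw": -1,"dp": [0,0,0],"delta_rot": [0,0,0]},
    {"claw": -1,"dp": [0,0,0],"delta_rot": [0,0,0]},
    {"claw": -1,"dp": [0,0,0],"delta_rot": [0,0,0]},
  ],
)

```text
time_s: 12.47
position: [397.6, 201.2, 94.9]
orientation: [3.141, -0.0, 1.961]
wrist_force: [-0.6, -0.1, -0.3]
grip_width: 0.145
gripper_force: 0.2
```

jog_arm(
  commands=[
    {"claw": -1,"dp": [0,0,0],"delta_rot": [0,0,0]},
    {"claw": -1,"dp": [0,0,0],"delta_rot": [0,0,0]},
    {"claw": -1,"dp": [0,0,20],"delta_rot": [0,0,0]},
    {"claw": -1,"dp": [0,0,38],"delta_rot": [0,0,0]},
    {"claw": -1,"dp": [0,0,40],"delta_rot": [0,0,0]},
    {"claw": -1,"dp": [0,0,39],"delta_rot": [0,0,0]},
    {"claw": -1,"dp": [5,-20,0],"delta_rot": [0,0,-2.3]},
    {"claw": -1,"dp": [5,-32,0],"delta_rot": [0,0,-4]},
    {"claw": -1,"dp": [5,-35,0],"delta_rot": [0,0,-4]},
    {"claw": -1,"dp": [5,-35,0],"delta_rot": [0,0,-4]},
    {"claw": -1,"dp": [5,-35,0],"delta_rot": [0,0,-4]},
    {"claw": -1,"dp": [5,-35,0],"delta_rot": [0,0,-4]},
  ],
)

```text
time_s: 13.47
position: [427.1, 7.6, 231.3]
orientation: [3.141, -0.0, 1.568]
wrist_force: [1.2, -0.2, -0.1]
grip_width: 0.086
gripper_force: 39.3
```

jog_arm(
  commands=[
    {"claw": -1,"dp": [5,-35,0],"delta_rot": [0,0,0]},
    {"claw": -1,"dp": [5,-35,0],"delta_rot": [0,0,0]},
    {"claw": -1,"dp": [5,-35,0],"delta_rot": [0,0,0]},
    {"claw": -1,"dp": [5,-35,0],"delta_rot": [0,0,0]},
    {"claw": -1,"dp": [0,-35,0],"delta_rot": [0,0,0]},
    {"claw": -1,"dp": [0,-35,0],"delta_rot": [0,0,0]},
    {"claw": -1,"dp": [0,-35,0],"delta_rot": [0,0,0]},
    {"claw": -1,"dp": [0,-35,0],"delta_rot": [0,0,0]},
    {"claw": -1,"dp": [0,-35,0],"delta_rot": [0,0,0]},
    {"claw": -1,"dp": [0,-30,0],"delta_rot": [0,0,0]},
    {"claw": -1,"dp": [0,0,0],"delta_rot": [0,0,0]},
    {"claw": -1,"dp": [0,0,0],"delta_rot": [0,0,0]},
  ],
)

```text
time_s: 14.47
position: [446.9, -336.9, 230.4]
orientation: [-3.14, -0.001, 1.569]
wrist_force: [-0.0, 0.2, -1.9]
grip_width: 0.089
gripper_force: 39.3
```

jog_arm(
  commands=[
    {"claw": -1,"dp": [22,0,0],"delta_rot": [0,0,0]},
    {"claw": -1,"dp": [30,0,0],"delta_rot": [0,0,0]},
    {"claw": -1,"dp": [30,0,0],"delta_rot": [0,0,0]},
    {"claw": -1,"dp": [30,0,0],"delta_rot": [0,0,0]},
    {"claw": -1,"dp": [25,0,0],"delta_rot": [0,0,0]},
    {"claw": -1,"dp": [14,0,0],"delta_rot": [0,0,0]},
    {"claw": -1,"dp": [0,0,0],"delta_rot": [0,0,0]},
    {"claw": -1,"dp": [0,0,-12],"delta_rot": [0,0,0]},
    {"claw": -1,"dp": [0,0,-12],"delta_rot": [0,0,0]},
    {"claw": -1,"dp": [0,0,-6],"delta_rot": [0,0,0]},
    {"claw": -1,"dp": [0,0,-3],"delta_rot": [0,0,0]},
    {"claw": -1,"dp": [0,0,0],"delta_rot": [0,0,0]},
  ],
)

```text
time_s: 15.47
position: [597.6, -335.6, 197.7]
orientation: [-3.141, -0.001, 1.571]
wrist_force: [0.0, 0.8, -1.4]
grip_width: 0.089
gripper_force: 39.3
```

jog_arm(
  commands=[
    {"claw": -1,"dp": [0,0,-2],"delta_rot": [0,0,0]},
    {"claw": -1,"dp": [0,0,-1],"delta_rot": [0,0,0]},
    {"claw": -1,"dp": [0,0,0],"delta_rot": [0,0,0]},
  ],
)

```text
time_s: 15.72
position: [598.3, -336.0, 196.4]
orientation: [3.141, 0.001, 1.571]
wrist_force: [-2.6, 2.3, 5.6]
grip_width: 0.085
gripper_force: 40.1
```

jog_arm(
  commands=[
    {"claw": -0.4,"dp": [0,0,0],"delta_rot": [0,0,0]},
    {"claw": -0.4,"dp": [0,0,0],"delta_rot": [0,0,0]},
    {"claw": -0.4,"dp": [0,0,0],"delta_rot": [0,0,0]},
    {"claw": -0.4,"dp": [0,0,15],"delta_rot": [0,0,0]},
    {"claw": -0.4,"dp": [0,0,30],"delta_rot": [0,0,0]},
    {"claw": -0.4,"dp": [0,0,20],"delta_rot": [0,0,0]},
    {"claw": 0,"dp": [-30,0,0],"delta_rot": [0,0,0]},
    {"claw": 0,"dp": [-30,0,0],"delta_rot": [0,0,0]},
    {"claw": 0,"dp": [-30,0,0],"delta_rot": [0,0,0]},
    {"claw": 0,"dp": [-30,0,0],"delta_rot": [0,0,5]},
    {"claw": 0,"dp": [-30,0,0],"delta_rot": [0,0,6]},
    {"claw": 0,"dp": [-30,0,0],"delta_rot": [0,0,6]},
  ],
)

```text
time_s: 16.72
position: [417.0, -335.6, 261.4]
orientation: [3.141, 0.001, 1.873]
wrist_force: [-0.4, -0.5, 1.3]
grip_width: 0.5
gripper_force: 0.0
```

```bash
cat > m2.py <<'E'
from boards import *
o=get_obs();print(o["position"],o["joint_positions"],o["wrist_force"])
t,s=capture("top"),capture("scene")
def rects(c,x0,y0,x1,y1,cond):
    h=cv2.cvtColor(c["img"],cv2.COLOR_RGB2HSV).astype(int);m=cond(h).astype(np.uint8)
    m=cv2.morphologyEx(m,cv2.MORPH_OPEN,np.ones((3,3)))
    for k in cv2.findContours(m,0,cv2.CHAIN_APPROX_NONE)[0]:
        a=cv2.contourArea(k);u,v=k[:,0].mean(0)
        if 150<a<320 and x0<u<x1 and y0<v<y1:
            P=np.array([on_z(c,*p,5)[:2] for p in k[:,0].astype(float)],np.float32)
            (x,y),(w,hh),g=cv2.minAreaRect(P)
            if w<hh:g+=90;w,hh=hh,w
            print("top",np.array([x+4,y,w,hh,(g+90)%180-90,u,v]))
rects(t,200,130,440,270,lambda h:(h[...,1]<44)|(h[...,1]>70)|(h[...,0]>75))
for q in measure(s):
    if q[6]>100: q=np.array(q);q[0]-=2;print("scene",q)
E
python3 m2.py
```

```text
[ 417.  -335.6  261.4] [-0.7 -0.2  1.7 -0.   1.6 -1. ] [-0.4 -0.5  1.3]
top [388.6 307.5  86.1  51.3   4.4 231.2 222.2]
top [445.4  65.5  83.9  52.  -11.6 295.  206.7]
top [483.3 289.9  87.1  52.5  26.6 236.4 198.4]
top [578.9 -16.1  72.6  54.5  -6.1 316.3 172.7]
scene [ 338.1 -302.5   87.8   53.3  -15.5  230.1  253.6]
scene [425.9 293.4 167.1  82.1 -12.  360.1 182.5]
scene [-145.7  100.7  246.2   98.3  -67.4  227.   147.9]
scene [-305.1  502.4  356.6  105.2  -36.6  270.4  104. ]
```

jog_arm(
  commands=[
    {"claw": 0.4,"dp": [-9.8,4.1,0],"delta_rot": [0,0,7.1]},
    {"claw": 0.4,"dp": [-9.8,4.1,0],"delta_rot": [0,0,7.1]},
    {"claw": 0.4,"dp": [-9.8,4.1,0],"delta_rot": [0,0,7.1]},
    {"claw": 0.4,"dp": [-9.8,4.1,0],"delta_rot": [0,0,7.1]},
    {"claw": 0.4,"dp": [-9.8,4.1,0],"delta_rot": [0,0,7.1]},
    {"claw": 0.4,"dp": [-9.8,4.1,0],"delta_rot": [0,0,7.1]},
    {"claw": 0.4,"dp": [-9.8,4.1,0],"delta_rot": [0,0,7.1]},
    {"claw": 0.4,"dp": [-9.8,4.1,0],"delta_rot": [0,0,7.1]},
    {"claw": 0.4,"dp": [0,0,-38],"delta_rot": [0,0,0]},
    {"claw": 0.4,"dp": [0,0,-40],"delta_rot": [0,0,0]},
    {"claw": 0.4,"dp": [0,0,-40],"delta_rot": [0,0,0]},
    {"claw": 0.4,"dp": [0,0,-40],"delta_rot": [0,0,0]},
  ],
)

```text
time_s: 17.82
position: [340.4, -303.1, 101.9]
orientation: [-3.141, 0.002, 2.858]
wrist_force: [0.9, -0.2, -0.3]
grip_width: 0.701
gripper_force: 0.0
```

```bash
python3 - <<'E'
from h import *
o=get_obs();print(o["position"],o["orientation"]*57.3)
s=capture("scene");a=s["img"];t=capture("top")
im=np.hstack([cv2.resize(a[200:290,195:285,::-1],(400,400),interpolation=2),cv2.resize(a[190:290,250:350,::-1],(400,400),interpolation=2)])
cv2.imwrite("pics/s7.png",im)
E
```

```text
[ 340.4 -303.1  101.9] [-180.     0.1  163.8]
```

View pics/s7.png

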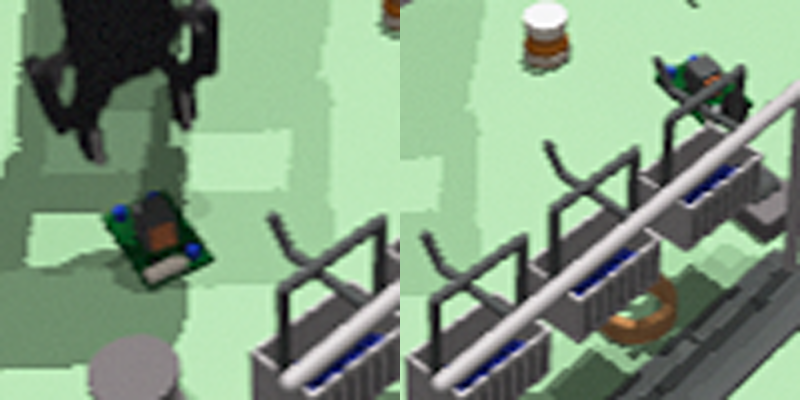

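All three baskets hang, and the gripper straddles board A's block, so I'll descend and grip.

jog_arm(
  commands=[
    {"claw": 0.4,"dp": [-1,0,-35],"delta_rot": [0,0,0]},
    {"claw": 0.4,"dp": [-1,0,-35],"delta_rot": [0,0,0]},
    {"claw": 0.4,"dp": [0,0,-15],"delta_rot": [0,0,0]},
    {"claw": 0.4,"dp": [0,0,-7],"delta_rot": [0,0,0]},
    {"claw": 0.4,"dp": [0,0,0],"delta_rot": [0,0,0]},
    {"claw": -0.2,"dp": [0,0,0],"delta_rot": [0,0,0]},
    {"claw": -1,"dp": [0,0,0],"delta_rot": [0,0,0]},
    {"claw": -1,"dp": [0,0,0],"delta_rot": [0,0,0]},
    {"claw": -1,"dp": [0,0,0],"delta_rot": [0,0,0]},
    {"claw": -1,"dp": [0,0,0],"delta_rot": [0,0,0]},
    {"claw": -1,"dp": [0,0,0],"delta_rot": [0,0,0]},
  ],
  grip_force=50,
)

```text
time_s: 18.83
position: [338.9, -303.9, 12.5]
orientation: [-3.14, 0.003, 2.859]
wrist_force: [-0.0, -0.5, 10.3]
grip_width: 0.297
gripper_force: 50.2
```

```bash
python3 - <<'E'
from h import *
t,s=capture("top"),capture("scene")
# deck corners, each view cast on plane heights: lo edge centre z=82-19.8, hi edge z=82+19.8
for n,c,L in(("top",t,((206.1,150.9,102),(290.6,143.9,102),(294,174.6,62),(211.9,180.7,62))),("scene",s,((423.6,175.8,102),(381.9,220.8,102),(354.2,214.4,62),(398.3,172.8,62)))):
    P=np.array([on_z(c,u,v,z) for u,v,z in L]);print(n,P[:,:2].tolist(),P.mean(0))
# predicted pixels of deck with guess
c0=np.array([615,230.,82]);y=np.radians(3.5);e=np.array([np.cos(y),np.sin(y),0]);n=np.array([-np.sin(y),np.cos(y),0]);a=np.radians(20)
for i,j in((1,1),(1,-1),(-1,-1),(-1,1)):
    p=c0+i*58*(e*np.cos(a)+[0,0,np.sin(a)])+j*155*n;print(i,j,proj(t,p),proj(s,p))
E
```

```text
top [[646.8533529037671, 383.28683164332875], [670.1281560863501, 76.18994380983303], [562.2776441254468, 66.1535911668754], [541.7546084789295, 369.78016824603947]] [605.3 223.9  82. ]
scene [[656.0111821359277, 380.7847146855712], [681.9811899392134, 76.08853597574455], [568.6602811597368, 75.94387523215619], [549.2439657691507, 380.66469382757793]] [614.  228.4  82. ]
1 1 [[204.8 147.3]] [[425.5 175.4]]
1 -1 [[289.9 141.5]] [[381.6 220. ]]
-1 -1 [[292.4 172.5]] [[353.8 215.1]]
-1 1 [[208.8 178.2]] [[398.8 172.9]]
```

```bash
cat > slots.py <<'E'
import numpy as np
np.set_printoptions(precision=1,suppress=True)
C=np.array([611,226.3,82]);y=np.radians(4);a=np.radians(20)
ex=np.array([np.cos(a)*np.cos(y),np.cos(a)*np.sin(y),np.sin(a)]);n=np.array([-np.sin(y),np.cos(y),0]);N=np.cross(ex,n)
for s in(-112.5,-37.5,37.5,112.5):
    b=C-3*ex+s*n;print(s,"seat TCP",b+12.5*N,"hover",b+62.5*N)
print("N",N*10,"tilt",-20*n)
E
python3 slots.py; python3 m2.py
```

```text
-112.5 seat TCP [611.8 113.6  92.7] hover [594.7 112.4 139.7]
-37.5 seat TCP [606.5 188.4  92.7] hover [589.5 187.2 139.7]
37.5 seat TCP [601.3 263.2  92.7] hover [584.2 262.  139.7]
112.5 seat TCP [596.1 338.   92.7] hover [579.  336.8 139.7]
N [-3.4 -0.2  9.4] tilt [  1.4 -20.   -0. ]
[ 338.9 -303.9   12.5] [-0.8 -0.2  2.1  0.   1.2 -2.1] [-0.2  0.6  8.3]
top [388.7 307.3  86.   51.4   4.7 231.  222.4]
top [446.3  65.3  85.4  51.8 -12.7 295.5 206.5]
top [ 459.  -424.    71.9   64.3   89.6  424.5  203.6]
top [482.5 289.5  85.5  52.5  26.6 236.4 199.1]
top [578.2 -16.3  73.8  53.4  -6.7 316.7 172.8]
scene [ 339.9 -305.7   83.3   53.7  -16.7  229.3  256.5]
scene [ 119.6 -118.4   98.8   50.6  -13.6  229.6  198.1]
scene [426.2 295.  167.1  78.9 -12.  359.9 182.2]
scene [-162.    64.3  157.3  117.8  -34.9  219.2  150.8]
```

jog_arm(
  commands=[
    {"claw": -1,"dp": [0,0,20],"delta_rot": [0,0,0]},
    {"claw": -1,"dp": [0,0,38],"delta_rot": [0,0,0]},
    {"claw": -1,"dp": [0,0,40],"delta_rot": [0,0,0]},
    {"claw": -1,"dp": [0,0,40],"delta_rot": [0,0,0]},
    {"claw": -1,"dp": [0,10,40],"delta_rot": [0,0,0]},
    {"claw": -1,"dp": [10,30,0],"delta_rot": [0,0,4]},
    {"claw": -1,"dp": [12,38,0],"delta_rot": [0,0,4]},
    {"claw": -1,"dp": [12,38,0],"delta_rot": [0,0,4]},
    {"claw": -1,"dp": [12,38,0],"delta_rot": [0,0,4]},
    {"claw": -1,"dp": [12,38,0],"delta_rot": [0,0,4.2]},
    {"claw": -1,"dp": [12,38,0],"delta_rot": [0,0,0]},
    {"claw": -1,"dp": [12,38,0],"delta_rot": [0,0,0]},
  ],
)

```text
time_s: 20.03
position: [420.0, -33.0, 189.7]
orientation: [-3.141, 0.002, -3.071]
wrist_force: [1.2, -1.4, -1.0]
grip_width: 0.294
gripper_force: 49.7
```

jog_arm(
  commands=[
    {"claw": -1,"dp": [10,25,0],"delta_rot": [0,0,0]},
    {"claw": -1,"dp": [20,25,0],"delta_rot": [0,0,0]},
    {"claw": -1,"dp": [28,24,0],"delta_rot": [0,0,0]},
    {"claw": -1,"dp": [28,24,0],"delta_rot": [0,0,0]},
    {"claw": -1,"dp": [28,24,0],"delta_rot": [0.35,-5,0]},
    {"claw": -1,"dp": [28,23,0],"delta_rot": [0.35,-5,0]},
    {"claw": -1,"dp": [28,0,-10],"delta_rot": [0.35,-5,0]},
    {"claw": -1,"dp": [5,0,-20],"delta_rot": [0.35,-5,0]},
    {"claw": -1,"dp": [0,0,-20],"delta_rot": [0,0,0]},
    {"claw": -1,"dp": [0,0,0],"delta_rot": [0,0,0]},
    {"claw": -1,"dp": [0,0,0],"delta_rot": [0,0,0]},
  ],
)

```text
time_s: 20.95
position: [594.6, 110.0, 138.8]
orientation: [-3.141, 0.349, -3.071]
wrist_force: [0.6, -0.1, 0.2]
grip_width: 0.292
gripper_force: 49.7
```

```bash
python3 - <<'E'
from h import *
o=get_obs();print(o["position"],o["orientation"]*57.3,o["wrist_force"],o["grip_width"])
s=capture("scene");crop(s,310,140,130,100,6,"pics/s8.png",10)
E
```

```text
[594.6 110.  138.8] [-180.   20. -176.] [ 0.6 -0.1  0.2] 0.2922134156645416
```

View pics/s8.png

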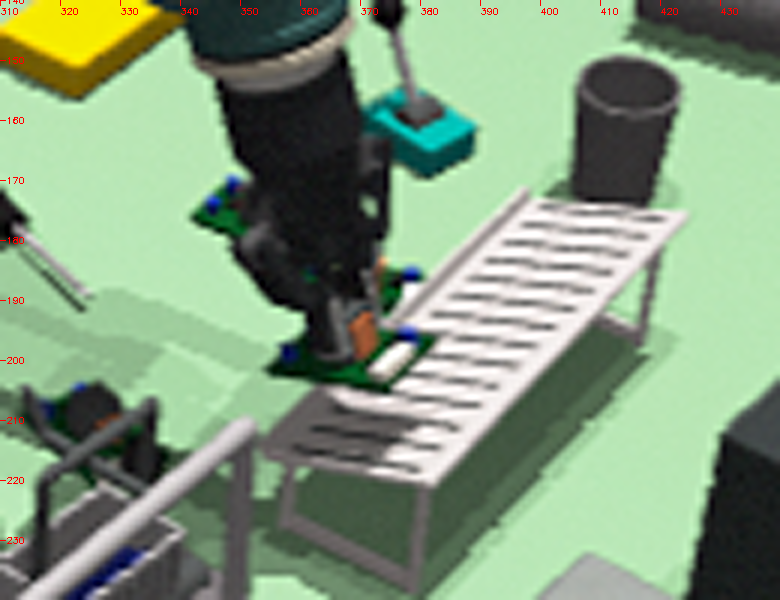

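Board A hovers parallel over the right end of the deck at (365,205), clear of the lip. I'll lower it along the normal.

jog_arm(
  commands=[
    {"claw": -1,"dp": [5,1,-15],"delta_rot": [0,0,0]},
    {"claw": -1,"dp": [5,1,-14],"delta_rot": [0,0,0]},
    {"claw": -1,"dp": [4,0.5,-10],"delta_rot": [0,0,0]},
    {"claw": -1,"dp": [1,0,-3],"delta_rot": [0,0,0]},
    {"claw": -1,"dp": [0,0,0],"delta_rot": [0,0,0]},
    {"claw": -1,"dp": [0,0,0],"delta_rot": [0,0,0]},
  ],
)

```text
time_s: 21.5
position: [610.3, 112.4, 97.4]
orientation: [-3.141, 0.351, -3.071]
wrist_force: [0.5, 0.6, -0.5]
grip_width: 0.291
gripper_force: 49.7
```

jog_arm(
  commands=[
    {"claw": -1,"dp": [0.7,0,-1.9],"delta_rot": [0,0,0]},
    {"claw": -1,"dp": [0,0,0],"delta_rot": [0,0,0]},
  ],
)

```text
time_s: 21.67
position: [610.9, 112.5, 95.0]
orientation: [-3.141, 0.351, -3.071]
wrist_force: [-0.3, 0.4, -1.4]
grip_width: 0.295
gripper_force: 49.7
```

jog_arm(
  commands=[
    {"claw": -1,"dp": [0.5,0,-1.4],"delta_rot": [0,0,0]},
    {"claw": -1,"dp": [0,0,0],"delta_rot": [0,0,0]},
  ],
)

```text
time_s: 21.83
position: [611.2, 112.5, 93.1]
orientation: [-3.141, 0.35, -3.071]
wrist_force: [0.2, 0.1, -0.8]
grip_width: 0.292
gripper_force: 49.7
```

jog_arm(
  commands=[
    {"claw": -1,"dp": [0.5,0,-1.4],"delta_rot": [0,0,0]},
    {"claw": -1,"dp": [0,0,0],"delta_rot": [0,0,0]},
  ],
)

```text
time_s: 22.0
position: [611.7, 112.5, 92.3]
orientation: [-3.141, 0.35, -3.071]
wrist_force: [-9.2, -1.7, 7.5]
grip_width: 0.294
gripper_force: 51.1
```

jog_arm(
  commands=[
    {"claw": -1,"dp": [0.5,0,-1.4],"delta_rot": [0,0,0]},
    {"claw": -1,"dp": [0,0,0],"delta_rot": [0,0,0]},
  ],
)

```text
time_s: 22.17
position: [611.8, 112.5, 92.2]
orientation: [-3.141, 0.35, -3.071]
wrist_force: [-30.3, -3.6, 26.8]
grip_width: 0.3
gripper_force: 54.5
```

jog_arm(
  commands=[
    {"claw": -1,"dp": [-0.6,0,1.6],"delta_rot": [0,0,0]},
    {"claw": 0,"dp": [0,0,0],"delta_rot": [0,0,0]},
    {"claw": 0,"dp": [0,0,0],"delta_rot": [0,0,0]},
    {"claw": 0,"dp": [0,0,0],"delta_rot": [0,0,0]},
    {"claw": 0,"dp": [-5,0,14],"delta_rot": [0,0,0]},
    {"claw": 0,"dp": [-10,-1,28],"delta_rot": [0,0,0]},
    {"claw": 0,"dp": [-10,-1,28],"delta_rot": [0,0,0]},
    {"claw": 0,"dp": [-10,-1,28],"delta_rot": [0,0,0]},
  ],
)

```text
time_s: 22.83
position: [575.9, 109.4, 190.4]
orientation: [-3.141, 0.349, -3.071]
wrist_force: [-0.1, 0.8, -0.2]
grip_width: 0.499
gripper_force: 0.0
```

```bash
python3 - <<'E'
from h import *
o=get_obs();print(o["position"],o["orientation"]*57.3,o["wrist_force"],o["grip_width"])
s=capture("scene");crop(s,310,140,130,100,6,"pics/s9.png",10)
E
```

```text
[575.9 109.4 190.4] [-180.   20. -176.] [-0.1  0.8 -0.2] 0.49865947779482467
```

View pics/s9.png

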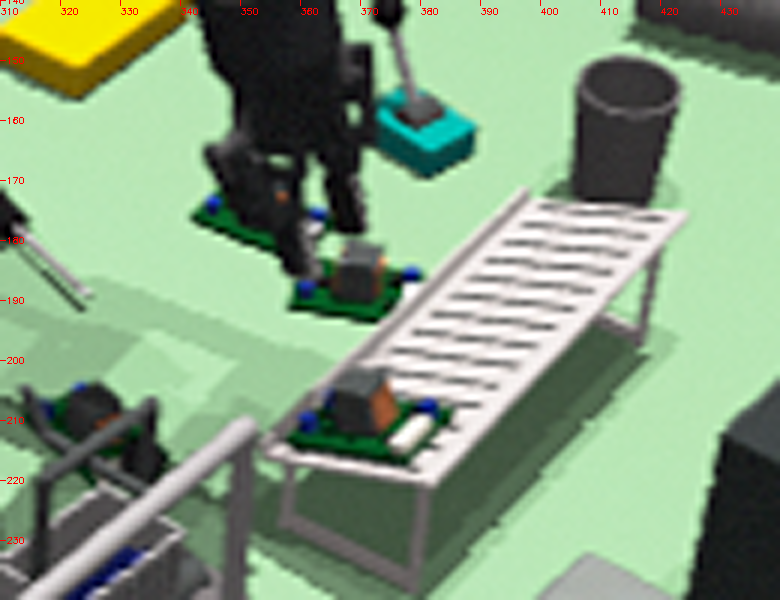

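Board A lies flat on the deck and clear of the lip (block at (370,207)). Board C next.

jog_arm(
  commands=[
    {"claw": 0.2,"dp": [-26,-9,0],"delta_rot": [-0.35,5,0]},
    {"claw": 0.4,"dp": [-26,-9,0],"delta_rot": [-0.35,5,0]},
    {"claw": 0.4,"dp": [-27,-9,0],"delta_rot": [-0.35,5,0]},
    {"claw": 0.4,"dp": [-27,-9,0],"delta_rot": [-0.35,5,0]},
    {"claw": 0.4,"dp": [-26,-9,0],"delta_rot": [0,0,-4]},
    {"claw": 0.4,"dp": [0,0,-20],"delta_rot": [0,0,-4]},
    {"claw": 0.4,"dp": [0,0,-38],"delta_rot": [0,0,-4]},
    {"claw": 0.4,"dp": [0,0,-40],"delta_rot": [0,0,-3.5]},
    {"claw": 0.4,"dp": [0,0,-30],"delta_rot": [0,0,0]},
    {"claw": 0.4,"dp": [0,0,0],"delta_rot": [0,0,0]},
  ],
)

```text
time_s: 23.72
position: [441.6, 64.2, 55.8]
orientation: [-3.139, -0.008, 2.941]
wrist_force: [-0.4, -0.2, -1.1]
grip_width: 0.695
gripper_force: 0.0
```

```bash
python3 m2.py
```

```text
[441.6  64.2  55.8] [ 0.1 -0.3  2.1 -0.   1.3 -1.3] [-0.4 -0.2 -1.1]
top [388.6 307.3  86.1  51.4   4.1 231.2 222.2]
top [ 459.  -424.    71.9   64.3   89.6  424.6  203.6]
top [482.5 289.5  85.5  52.5  26.6 236.6 199.3]
top [578.5 -15.8  75.1  54.6  -6.8 316.5 173.1]
scene [567.9 182.4  99.5  49.9  41.7 371.3 211.7]
scene [426.2 295.  167.1  78.9 -12.  359.9 182.2]
scene [-89.9 132.8 305.8  93.6 -49.8 240.7 152.7]
scene [-77.3 417.  205.5 125.3  -3.5 290.6 126.2]
scene [-99.5 613.7 219.7 108.2 -22.4 313.7 108.6]
```

jog_arm(
  commands=[
    {"claw": 0.4,"dp": [2,0,-25],"delta_rot": [0,0,0]},
    {"claw": 0.4,"dp": [0,0,-15],"delta_rot": [0,0,0]},
    {"claw": 0.4,"dp": [0,0,-4],"delta_rot": [0,0,0]},
    {"claw": -0.2,"dp": [0,0,0],"delta_rot": [0,0,0]},
    {"claw": -1,"dp": [0,0,0],"delta_rot": [0,0,0]},
    {"claw": -1,"dp": [0,0,0],"delta_rot": [0,0,0]},
    {"claw": -1,"dp": [0,0,0],"delta_rot": [0,0,0]},
    {"claw": -1,"dp": [0,0,0],"delta_rot": [0,0,0]},
    {"claw": -1,"dp": [0,0,0],"delta_rot": [0,0,0]},
  ],
)

```text
time_s: 24.57
position: [447.8, 64.6, 20.0]
orientation: [3.141, 0.003, 2.942]
wrist_force: [-1.0, 0.1, 7.9]
grip_width: 0.294
gripper_force: 50.1
```

jog_arm(
  commands=[
    {"claw": -1,"dp": [0,0,20],"delta_rot": [0,0,0]},
    {"claw": -1,"dp": [0,0,38],"delta_rot": [0,0,0]},
    {"claw": -1,"dp": [0,0,40],"delta_rot": [0,0,0]},
    {"claw": -1,"dp": [0,0,40],"delta_rot": [0,0,0]},
    {"claw": -1,"dp": [15,15,37],"delta_rot": [0,0,4]},
    {"claw": -1,"dp": [22,18,0],"delta_rot": [0,0,4]},
    {"claw": -1,"dp": [22,18,0],"delta_rot": [0,0,4]},
    {"claw": -1,"dp": [22,18,0],"delta_rot": [0,0,3.5]},
    {"claw": -1,"dp": [22,18,0],"delta_rot": [0,0,0]},
    {"claw": -1,"dp": [22,18,0],"delta_rot": [0,0,0]},
    {"claw": -1,"dp": [22,18,0],"delta_rot": [0,0,0]},
    {"claw": -1,"dp": [0,0,0],"delta_rot": [0,0,0]},
  ],
)

```text
time_s: 25.57
position: [595.6, 189.5, 192.2]
orientation: [3.141, 0.001, -3.07]
wrist_force: [0.1, -0.0, -0.7]
grip_width: 0.294
gripper_force: 49.5
```

jog_arm(
  commands=[
    {"claw": -1,"dp": [-2,-1,0],"delta_rot": [0.35,-5,0]},
    {"claw": -1,"dp": [-2,-1,0],"delta_rot": [0.35,-5,0]},
    {"claw": -1,"dp": [-2,0,-10],"delta_rot": [0.35,-5,0]},
    {"claw": -1,"dp": [0,0,-15],"delta_rot": [0.35,-5,0]},
    {"claw": -1,"dp": [0,0,-15],"delta_rot": [0,0,0]},
    {"claw": -1,"dp": [0,0,-4],"delta_rot": [0,0,0]},
    {"claw": -1,"dp": [0,0,0],"delta_rot": [0,0,0]},
    {"claw": -1,"dp": [0,0,0],"delta_rot": [0,0,0]},
    {"claw": -1,"dp": [0,0,0],"delta_rot": [0,0,0]},
  ],
)

```text
time_s: 26.32
position: [588.0, 185.2, 149.5]
orientation: [3.141, 0.351, -3.072]
wrist_force: [0.3, -0.7, -1.0]
grip_width: 0.292
gripper_force: 49.5
```

jog_arm(
  commands=[
    {"claw": -1,"dp": [6,1,-15],"delta_rot": [0,0,0]},
    {"claw": -1,"dp": [6,1,-15],"delta_rot": [0,0,0]},
    {"claw": -1,"dp": [4,1,-11],"delta_rot": [0,0,0]},
    {"claw": -1,"dp": [1.5,0,-4],"delta_rot": [0,0,0]},
    {"claw": -1,"dp": [0,0,0],"delta_rot": [0,0,0]},
    {"claw": -1,"dp": [0,0,0],"delta_rot": [0,0,0]},
  ],
)

```text
time_s: 26.82
position: [604.9, 188.1, 103.5]
orientation: [-3.141, 0.35, -3.071]
wrist_force: [1.2, -0.2, -0.7]
grip_width: 0.285
gripper_force: 49.6
```

jog_arm(
  commands=[
    {"claw": -1,"dp": [0.5,0,-1.4],"delta_rot": [0,0,0]},
    {"claw": -1,"dp": [0,0,0],"delta_rot": [0,0,0]},
  ],
)

```text
time_s: 26.98
position: [605.4, 188.2, 102.3]
orientation: [3.142, 0.351, -3.071]
wrist_force: [0.0, 1.0, -0.7]
grip_width: 0.292
gripper_force: 49.5
```

jog_arm(
  commands=[
    {"claw": -1,"dp": [0.5,0,-1.4],"delta_rot": [0,0,0]},
    {"claw": -1,"dp": [0,0,0],"delta_rot": [0,0,0]},
  ],
)

```text
time_s: 27.15
position: [605.7, 188.1, 100.4]
orientation: [-3.142, 0.35, -3.071]
wrist_force: [0.4, -0.2, -1.5]
grip_width: 0.289
gripper_force: 49.5
```

jog_arm(
  commands=[
    {"claw": -1,"dp": [0.5,0,-1.4],"delta_rot": [0,0,0]},
    {"claw": -1,"dp": [0,0,0],"delta_rot": [0,0,0]},
  ],
)

```text
time_s: 27.32
position: [605.9, 188.1, 100.2]
orientation: [-3.141, 0.35, -3.071]
wrist_force: [-19.1, -4.0, 16.9]
grip_width: 0.291
gripper_force: 52.2
```

jog_arm(
  commands=[
    {"claw": -1,"dp": [0.3,0,-0.9],"delta_rot": [0,0,0]},
    {"claw": -1,"dp": [0,0,0],"delta_rot": [0,0,0]},
  ],
)

```text
time_s: 27.48
position: [606.0, 188.2, 100.1]
orientation: [-3.141, 0.349, -3.071]
wrist_force: [-29.8, -5.9, 28.1]
grip_width: 0.286
gripper_force: 54.0
```

jog_arm(
  commands=[
    {"claw": -1,"dp": [-0.8,0,2],"delta_rot": [0,0,0]},
    {"claw": 0,"dp": [0,0,0],"delta_rot": [0,0,0]},
    {"claw": 0,"dp": [0,0,0],"delta_rot": [0,0,0]},
    {"claw": 0,"dp": [0,0,0],"delta_rot": [0,0,0]},
    {"claw": 0,"dp": [-5,0,14],"delta_rot": [0,0,0]},
    {"claw": 0,"dp": [-10,-1,28],"delta_rot": [0,0,0]},
    {"claw": 0,"dp": [-10,-1,28],"delta_rot": [0,0,0]},
    {"claw": 0.4,"dp": [-25,-25,10],"delta_rot": [-0.35,5,0]},
    {"claw": 0.4,"dp": [-25,-25,10],"delta_rot": [-0.35,5,0]},
    {"claw": 0.4,"dp": [-25,-25,10],"delta_rot": [-0.35,5,0]},
    {"claw": 0.4,"dp": [0,0,0],"delta_rot": [-0.35,5,0]},
    {"claw": 0.4,"dp": [0,0,0],"delta_rot": [0,0,0]},
  ],
)

```text
time_s: 28.48
position: [506.4, 110.2, 200.6]
orientation: [3.141, -0.003, -3.073]
wrist_force: [0.5, 0.4, -0.6]
grip_width: 0.7
gripper_force: 0.0
```

```bash
python3 m2.py | grep -v scene; python3 - <<'E'
from h import *
c=capture("scene");t=capture("top");h=cv2.cvtColor(c["img"],cv2.COLOR_RGB2HSV)
m=((h[...,0]>40)&(h[...,0]<85)&(h[...,1]>95)&(h[...,2]<130)).astype(np.uint8)
m=cv2.morphologyEx(m,cv2.MORPH_CLOSE,np.ones((3,3)))
for k in cv2.findContours(m,0,cv2.CHAIN_APPROX_NONE)[0]:
    a=cv2.contourArea(k);u,v=k[:,0].mean(0)
    if a>15 and u>310 and v>150:
        P=np.array([on_z(c,*p,5)[:2] for p in k[:,0].astype(float)],np.float32);r=cv2.minAreaRect(P);print(int(a),np.array([u,v]),np.array(r[0]),np.array(r[1]),r[2])
# orange/grey block cue: scene block-grey top
a=c["img"]
im=np.hstack([cv2.resize(a[155:225,325:425,::-1],(500,350),interpolation=2),cv2.resize(t["img"][185:245,215:265,::-1],(292,350),interpolation=2)])
cv2.imwrite("pics/s10.png",im)
E
```

```text
[506.4 110.2 200.6] [ 0.2 -0.2  1.8  0.   1.5 -1.5] [ 0.5  0.4 -0.6]
top [388.3 307.3  85.3  51.4   4.7 230.8 223. ]
top [ 459.  -424.    71.9   64.3   89.6  424.5  203.6]
top [483.3 289.9  87.1  52.5  26.7 235.9 197.8]
top [579.4 -16.9  70.4  53.4  -6.8 316.5 172.7]
54 [369.3 212.3] [558.2 178.5] [70.4 54.1] 30.978168487548828
38 [380.9 201. ] [555.7 258.3] [68.3 53.5] 34.608638763427734
121 [359.5 182.7] [430.3 292.2] [ 78.3 161.3] 80.72003936767578
```

View pics/s10.png

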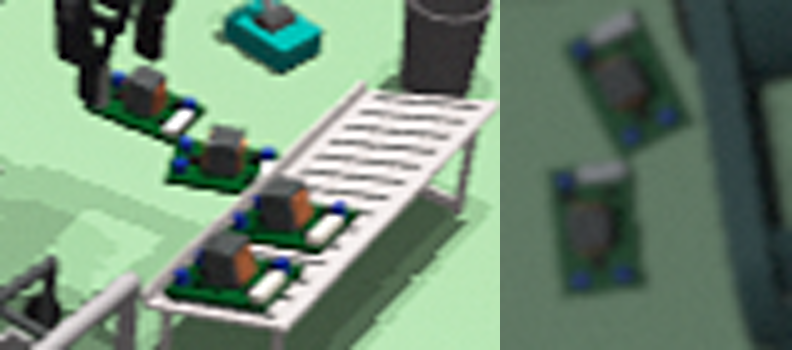

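Both placed boards lie flat and apart on the deck. The two left on the table have blocks at scene (370,183), (354,172) and top (235.5,199), (230.4,223.5).

```bash
python3 - <<'E'
from h import *
s,t=capture("scene"),capture("top")
for n,a,b in(("D",(369.6,182.0),(235.5,199)),("B",(354,171.5),(230.4,223.5))): print(n,on_z(s,*a,35),on_z(t,*b,35),tri(t,b,s,a))
E
```

```text
D [481.4 288.3  35. ] [475.  286.5  35. ] (array([477.4, 288.9,  32.2]), np.float64(6.003840479533344))
B [394.3 301.3  35. ] [383.7 305.2  35. ] (array([385.8, 308.5,  26.4]), np.float64(5.551841110052429))
```

jog_arm(
  commands=[
    {"claw": 0.4,"dp": [-5,35.8,0],"delta_rot": [0,0,4.5]},
    {"claw": 0.4,"dp": [-5,35.8,0],"delta_rot": [0,0,4.5]},
    {"claw": 0.4,"dp": [-5,35.8,0],"delta_rot": [0,0,4.5]},
    {"claw": 0.4,"dp": [-5,35.8,0],"delta_rot": [0,0,4.5]},
    {"claw": 0.4,"dp": [-5,35.8,0],"delta_rot": [0,0,4.6]},
    {"claw": 0.4,"dp": [0,0,-35],"delta_rot": [0,0,0]},
    {"claw": 0.4,"dp": [0,0,-38],"delta_rot": [0,0,0]},
    {"claw": 0.4,"dp": [0,0,-38],"delta_rot": [0,0,0]},
    {"claw": 0.4,"dp": [0,0,-30],"delta_rot": [0,0,0]},
    {"claw": 0.4,"dp": [0,0,0],"delta_rot": [0,0,0]},
    {"claw": 0.4,"dp": [0,0,0],"delta_rot": [0,0,0]},
    {"claw": 0.4,"dp": [0,0,0],"delta_rot": [0,0,0]},
  ],
)

```text
time_s: 29.78
position: [481.4, 290.7, 61.1]
orientation: [3.142, 0.003, -2.676]
wrist_force: [0.3, 0.6, 0.6]
grip_width: 0.698
gripper_force: 0.0
```

jog_arm(
  commands=[
    {"claw": 0.4,"dp": [-1,-1,-25],"delta_rot": [0,0,0]},
    {"claw": 0.4,"dp": [0,0,-15],"delta_rot": [0,0,0]},
    {"claw": 0.4,"dp": [0,0,-7],"delta_rot": [0,0,0]},
    {"claw": -0.2,"dp": [0,0,0],"delta_rot": [0,0,0]},
    {"claw": -1,"dp": [0,0,0],"delta_rot": [0,0,0]},
    {"claw": -1,"dp": [0,0,0],"delta_rot": [0,0,0]},
    {"claw": -1,"dp": [0,0,0],"delta_rot": [0,0,0]},
    {"claw": -1,"dp": [0,0,0],"delta_rot": [0,0,0]},
    {"claw": -1,"dp": [0,0,0],"delta_rot": [0,0,0]},
    {"claw": -1,"dp": [0,0,0],"delta_rot": [0,0,0]},
  ],
)

```text
time_s: 30.62
position: [480.7, 289.7, 14.0]
orientation: [3.142, 0.003, -2.677]
wrist_force: [-0.5, -0.8, 7.6]
grip_width: 0.293
gripper_force: 51.3
```

jog_arm(
  commands=[
    {"claw": -1,"dp": [0,0,20],"delta_rot": [0,0,0]},
    {"claw": -1,"dp": [0,0,38],"delta_rot": [0,0,0]},
    {"claw": -1,"dp": [0,0,40],"delta_rot": [0,0,0]},
    {"claw": -1,"dp": [0,0,40],"delta_rot": [0,0,0]},
    {"claw": -1,"dp": [0,0,38],"delta_rot": [0,0,-4.7]},
    {"claw": -1,"dp": [20,-5,0],"delta_rot": [0,0,-6]},
    {"claw": -1,"dp": [27,-8,0],"delta_rot": [0,0,-6]},
    {"claw": -1,"dp": [28,-8,0],"delta_rot": [0,0,-6]},
    {"claw": -1,"dp": [28,-7,0],"delta_rot": [0.35,-5,0]},
    {"claw": -1,"dp": [0,0,0],"delta_rot": [0.35,-5,0]},
    {"claw": -1,"dp": [0,0,0],"delta_rot": [0.35,-5,0]},
    {"claw": -1,"dp": [0,0,0],"delta_rot": [0.35,-5,0]},
  ],
)

```text
time_s: 31.62
position: [583.4, 260.9, 189.1]
orientation: [3.14, 0.355, -3.074]
wrist_force: [-0.5, 0.0, -2.2]
grip_width: 0.291
gripper_force: 50.0
```

jog_arm(
  commands=[
    {"claw": -1,"dp": [0,0,-15],"delta_rot": [0,0,0]},
    {"claw": -1,"dp": [0,0,-20],"delta_rot": [0,0,0]},
    {"claw": -1,"dp": [0,0,-13],"delta_rot": [0,0,0]},
    {"claw": -1,"dp": [0,0,0],"delta_rot": [0,0,0]},
    {"claw": -1,"dp": [0,0,0],"delta_rot": [0,0,0]},
    {"claw": -1,"dp": [0,0,0],"delta_rot": [0,0,0]},
  ],
)

```text
time_s: 32.12
position: [583.2, 261.3, 141.1]
orientation: [3.141, 0.351, -3.073]
wrist_force: [-0.1, 1.0, -1.3]
grip_width: 0.293
gripper_force: 50.0
```

jog_arm(
  commands=[
    {"claw": -1,"dp": [6,1,-15],"delta_rot": [0,0,0]},
    {"claw": -1,"dp": [6,1,-15],"delta_rot": [0,0,0]},
    {"claw": -1,"dp": [3,0,-10],"delta_rot": [0,0,0]},
    {"claw": -1,"dp": [1.5,0,-4],"delta_rot": [0,0,0]},
    {"claw": -1,"dp": [0,0,0],"delta_rot": [0,0,0]},
    {"claw": -1,"dp": [0,0,0],"delta_rot": [0,0,0]},
  ],
)

```text
time_s: 32.62
position: [599.4, 263.2, 96.5]
orientation: [3.141, 0.35, -3.073]
wrist_force: [-0.2, 0.5, -0.8]
grip_width: 0.291
gripper_force: 50.0
```

jog_arm(
  commands=[
    {"claw": -1,"dp": [0.6,0,-1.6],"delta_rot": [0,0,0]},
    {"claw": -1,"dp": [0,0,0],"delta_rot": [0,0,0]},
  ],
)

```text
time_s: 32.78
position: [600.0, 263.2, 95.0]
orientation: [3.141, 0.351, -3.073]
wrist_force: [-0.3, -1.0, -1.4]
grip_width: 0.294
gripper_force: 50.0
```

jog_arm(
  commands=[
    {"claw": -1,"dp": [0.5,0,-1.4],"delta_rot": [0,0,0]},
    {"claw": -1,"dp": [0,0,0],"delta_rot": [0,0,0]},
  ],
)

```text
time_s: 32.95
position: [600.5, 263.3, 93.8]
orientation: [3.141, 0.351, -3.073]
wrist_force: [-5.3, -2.0, 5.4]
grip_width: 0.292
gripper_force: 51.2
```

jog_arm(
  commands=[
    {"claw": 0,"dp": [0,0,0],"delta_rot": [0,0,0]},
    {"claw": 0,"dp": [0,0,0],"delta_rot": [0,0,0]},
    {"claw": 0,"dp": [0,0,0],"delta_rot": [0,0,0]},
    {"claw": 0,"dp": [-5,0,14],"delta_rot": [0,0,0]},
    {"claw": 0,"dp": [-10,-1,28],"delta_rot": [0,0,0]},
    {"claw": 0,"dp": [-10,-1,28],"delta_rot": [0,0,0]},
    {"claw": 0.4,"dp": [-31,7.5,5],"delta_rot": [-0.35,5,0]},
    {"claw": 0.4,"dp": [-31,7.5,5],"delta_rot": [-0.35,5,0]},
    {"claw": 0.4,"dp": [-31,7.5,0],"delta_rot": [-0.35,5,0]},
    {"claw": 0.4,"dp": [-31,7.5,0],"delta_rot": [-0.35,5,0]},
    {"claw": 0.4,"dp": [-31,7.5,0],"delta_rot": [0,0,0]},
    {"claw": 0.4,"dp": [-31,7.5,0],"delta_rot": [0,0,0]},
  ],
)

```text
time_s: 33.95
position: [388.6, 306.2, 172.6]
orientation: [-3.141, -0.001, -3.074]
wrist_force: [-0.4, 0.8, 0.7]
grip_width: 0.702
gripper_force: 0.0
```

jog_arm(
  commands=[
    {"claw": 0.4,"dp": [0,0,-30],"delta_rot": [0,0,0]},
    {"claw": 0.4,"dp": [0,0,-38],"delta_rot": [0,0,0]},
    {"claw": 0.4,"dp": [0,0,-38],"delta_rot": [0,0,0]},
    {"claw": 0.4,"dp": [0,0,-10],"delta_rot": [0,0,0]},
    {"claw": 0.4,"dp": [0,0,0],"delta_rot": [0,0,0]},
    {"claw": 0.4,"dp": [0,0,0],"delta_rot": [0,0,0]},
    {"claw": 0.4,"dp": [0,0,0],"delta_rot": [0,0,0]},
  ],
)

```text
time_s: 34.53
position: [390.4, 306.8, 59.3]
orientation: [3.14, 0.002, -3.073]
wrist_force: [-0.4, -0.3, 0.6]
grip_width: 0.702
gripper_force: 0.0
```

```bash
python3 - <<'E'
from h import *
c=capture("scene");h=cv2.cvtColor(c["img"],cv2.COLOR_RGB2HSV)
m=((h[...,0]>40)&(h[...,0]<85)&(h[...,1]>95)&(h[...,2]<130)).astype(np.uint8)
m=cv2.morphologyEx(m,cv2.MORPH_CLOSE,np.ones((7,7)))
for k in cv2.findContours(m,0,cv2.CHAIN_APPROX_NONE)[0]:
    a=cv2.contourArea(k);u,v=k[:,0].mean(0)
    if a>15 and u>310 and v>150:
        P=np.array([on_z(c,*p,5)[:2] for p in k[:,0].astype(float)],np.float32);r=cv2.minAreaRect(P);print(int(a),np.array([u,v]),np.array(r[0]),np.array(r[1]),r[2])
E
```

```text
307 [381.5 202. ] [563.  265.7] [ 69.8 246.8] 3.4152979850769043
97 [353.  176.7] [387.7 307.5] [84.7 55.7] 6.791611194610596
```

jog_arm(
  commands=[
    {"claw": 0.4,"dp": [-3,0,-25],"delta_rot": [0,0,0]},
    {"claw": 0.4,"dp": [0,0,-15],"delta_rot": [0,0,0]},
    {"claw": 0.4,"dp": [0,0,-5],"delta_rot": [0,0,0]},
    {"claw": -0.2,"dp": [0,0,0],"delta_rot": [0,0,0]},
    {"claw": -1,"dp": [0,0,0],"delta_rot": [0,0,0]},
    {"claw": -1,"dp": [0,0,0],"delta_rot": [0,0,0]},
    {"claw": -1,"dp": [0,0,0],"delta_rot": [0,0,0]},
    {"claw": -1,"dp": [0,0,0],"delta_rot": [0,0,0]},
    {"claw": -1,"dp": [0,0,0],"delta_rot": [0,0,0]},
    {"claw": -1,"dp": [0,0,0],"delta_rot": [0,0,0]},
  ],
)

```text
time_s: 35.42
position: [387.2, 306.8, 13.7]
orientation: [3.14, 0.002, -3.073]
wrist_force: [-0.6, 0.1, 7.0]
grip_width: 0.293
gripper_force: 50.8
```

jog_arm(
  commands=[
    {"claw": -1,"dp": [0,0,20],"delta_rot": [0,0,0]},
    {"claw": -1,"dp": [0,0,38],"delta_rot": [0,0,0]},
    {"claw": -1,"dp": [0,0,40],"delta_rot": [0,0,0]},
    {"claw": -1,"dp": [0,0,40],"delta_rot": [0,0,0]},
    {"claw": -1,"dp": [0,0,38],"delta_rot": [0,0,0]},
    {"claw": -1,"dp": [20,5,0],"delta_rot": [0,0,0]},
    {"claw": -1,"dp": [30,5,0],"delta_rot": [0,0,0]},
    {"claw": -1,"dp": [35,5,0],"delta_rot": [0.35,-5,0]},
    {"claw": -1,"dp": [35,5,0],"delta_rot": [0.35,-5,0]},
    {"claw": -1,"dp": [35,5,0],"delta_rot": [0.35,-5,0]},
    {"claw": -1,"dp": [34,5,0],"delta_rot": [0.35,-5,0]},
    {"claw": -1,"dp": [0,0,0],"delta_rot": [0,0,0]},
  ],
)

```text
time_s: 36.42
position: [578.1, 336.3, 187.8]
orientation: [3.141, 0.356, -3.073]
wrist_force: [-0.2, 0.6, -1.1]
grip_width: 0.294
gripper_force: 49.6
```

jog_arm(
  commands=[
    {"claw": -1,"dp": [0,0,-15],"delta_rot": [0,0,0]},
    {"claw": -1,"dp": [0,0,-20],"delta_rot": [0,0,0]},
    {"claw": -1,"dp": [0,0,-12],"delta_rot": [0,0,0]},
    {"claw": -1,"dp": [6,0.5,-15],"delta_rot": [0,0,0]},
    {"claw": -1,"dp": [6,0.5,-15],"delta_rot": [0,0,0]},
    {"claw": -1,"dp": [3,0.5,-9],"delta_rot": [0,0,0]},
    {"claw": -1,"dp": [1,0,-3],"delta_rot": [0,0,0]},
    {"claw": -1,"dp": [0,0,0],"delta_rot": [0,0,0]},
    {"claw": -1,"dp": [0,0,0],"delta_rot": [0,0,0]},
    {"claw": -1,"dp": [0,0,0],"delta_rot": [0,0,0]},
  ],
)

```text
time_s: 37.25
position: [591.4, 337.8, 100.0]
orientation: [3.14, 0.351, -3.073]
wrist_force: [-0.6, 0.5, -1.0]
grip_width: 0.293
gripper_force: 49.7
```

jog_arm(
  commands=[
    {"claw": -1,"dp": [0.6,0,-1.6],"delta_rot": [0,0,0]},
    {"claw": -1,"dp": [0,0,0],"delta_rot": [0,0,0]},
  ],
)

```text
time_s: 37.42
position: [592.0, 337.7, 97.7]
orientation: [3.141, 0.351, -3.073]
wrist_force: [-0.5, -0.8, -1.3]
grip_width: 0.294
gripper_force: 49.7
```

jog_arm(
  commands=[
    {"claw": -1,"dp": [2.5,0,-1.2],"delta_rot": [0,0,0]},
    {"claw": -1,"dp": [0.5,0,-1.4],"delta_rot": [0,0,0]},
    {"claw": -1,"dp": [0,0,0],"delta_rot": [0,0,0]},
  ],
)

```text
time_s: 37.67
position: [595.0, 337.5, 94.3]
orientation: [3.141, 0.35, -3.073]
wrist_force: [0.3, -0.7, -2.1]
grip_width: 0.29
gripper_force: 49.7
```

jog_arm(
  commands=[
    {"claw": -1,"dp": [0.4,0,-1.2],"delta_rot": [0,0,0]},
    {"claw": -1,"dp": [0,0,0],"delta_rot": [0,0,0]},
  ],
)

```text
time_s: 37.83
position: [595.4, 337.6, 93.7]
orientation: [3.141, 0.35, -3.073]
wrist_force: [-1.8, -1.2, 1.7]
grip_width: 0.298
gripper_force: 50.0
```

jog_arm(
  commands=[
    {"claw": -1,"dp": [0.2,0,-0.7],"delta_rot": [0,0,0]},
    {"claw": 0,"dp": [0,0,0],"delta_rot": [0,0,0]},
    {"claw": 0,"dp": [0,0,0],"delta_rot": [0,0,0]},
    {"claw": 0,"dp": [0,0,0],"delta_rot": [0,0,0]},
    {"claw": 0,"dp": [-5,0,14],"delta_rot": [0,0,0]},
    {"claw": 0,"dp": [-10,-1,28],"delta_rot": [0,0,0]},
    {"claw": 0,"dp": [-10,-1,28],"delta_rot": [0,0,0]},
    {"claw": 0,"dp": [-30,0,20],"delta_rot": [-0.35,5,0]},
    {"claw": 0,"dp": [-35,0,10],"delta_rot": [-0.35,5,0]},
    {"claw": -1,"dp": [-35,0,0],"delta_rot": [-0.35,5,0]},
    {"claw": -1,"dp": [-30,0,0],"delta_rot": [-0.35,5,0]},
    {"claw": -1,"dp": [0,0,0],"delta_rot": [0,0,0]},
  ],
)

```text
time_s: 38.83
position: [437.8, 335.9, 194.6]
orientation: [3.14, -0.004, -3.072]
wrist_force: [-0.5, 0.7, 0.8]
grip_width: 0.082
gripper_force: 0.0
```

```bash
python3 - <<'E'
from h import *
exec(open("slots.py").read().split("for s")[0])
o=get_obs();print(o["position"],o["wrist_force"])
c,t=capture("scene"),capture("top");h=cv2.cvtColor(c["img"],cv2.COLOR_RGB2HSV)
m=((h[...,0]>40)&(h[...,0]<85)&(h[...,1]>95)&(h[...,2]<130)).astype(np.uint8)
m[:160]=0;m[:,:345]=0;m[230:]=0;m[:,430:]=0
for k in cv2.findContours(cv2.morphologyEx(m,cv2.MORPH_CLOSE,np.ones((3,3))),0,cv2.CHAIN_APPROX_NONE)[0]:
    if cv2.contourArea(k)<8: continue
    Q=[]
    for u,v in k[:,0].astype(float):
        a0,d=ray(c,u,v);p=a0+d*(np.dot(C+5*N-a0,N)/np.dot(d,N))-C;Q.append((p@ex,p@n))
    r=cv2.minAreaRect(np.array(Q,np.float32));print("deck",cv2.contourArea(k),np.array(r[0]),np.array(r[1]),r[2])
# lever ball: dark blob in both views
for nme,im,(x0,y0,x1,y1) in(("scene",c,(318,200,345,250)),("top",t,(305,160,328,190))):
    g=im["img"].max(2)[y0:y1,x0:x1]
    mm=(g<(45 if nme=="scene" else 42)).astype(np.uint8)
    nn,_,st,ce=cv2.connectedComponentsWithStats(mm)
    for i in range(1,nn):
        if st[i,4]>6: print(nme,st[i,4],ce[i]+[x0,y0])
    print(g[::2,::2] if nme=="top" else "")
E
```

```text
[437.8 335.9 194.6] [-0.5  0.7  0.8]
deck 56.0 [  -8.  -128.6] [75.2 58.9] 21.318161010742188
deck 44.5 [ -2.2 -43.8] [54.  82.9] 88.17371368408203
deck 41.0 [ 2.7 22. ] [52.  69.7] 29.89486312866211
deck 33.5 [  4.1 103.8] [79.8 52.7] 10.445749282836914
scene 38 [333.6 215.3]

top 31 [315.6 179.1]
[[121 121 121 120 121 121 120 120 122 116  70  59]
 [122 121 122 116 114 116 121 121 120 115  83  69]
 [121 121 120  94  85  85  91  86  91 100 116 105]
 [121 122 117  83  81  83  80  80  82  72 105 119]
 [120 121 118  83  77  77  81  80  80  71 102 121]
 [122 122 118  82  60  53  54  58  75  72 109 121]
 [121 121 104  78  61  60  56  56  71  77 117 121]
 [121 122 100  80  56  59  55  53  68  83 121 122]
 [122 120 100  82  60  45  42  53  75  78 118 123]
 [123 121 100  73  39  27  22  47  68  77 118 120]
 [121 121  98  66  27  22  23  42  51  75 119 121]
 [120 121 108  80  56  40  46  46  50  78 118 122]
 [122 122 120 121 115 105 103  84  74 104 121 123]
 [122 122 122 124 118 112 113 113 117 120 122 121]
 [122 122 123 121 121 116 111 119 123 123 121 122]]
```

jog_arm(
  commands=[
    {"claw": -1,"dp": [2,-38,0],"delta_rot": [0,0,0]},
    {"claw": -1,"dp": [2,-39,0],"delta_rot": [0,0,0]},
    {"claw": -1,"dp": [2,-39,0],"delta_rot": [0,0,0]},
    {"claw": -1,"dp": [2,-39,0],"delta_rot": [0,0,0]},
    {"claw": -1,"dp": [2,-39,0],"delta_rot": [0,0,0]},
    {"claw": -1,"dp": [2,-39,0],"delta_rot": [0,0,0]},
    {"claw": -1,"dp": [2,-39,0],"delta_rot": [0.35,-5,0]},
    {"claw": -1,"dp": [2,-39,0],"delta_rot": [0.35,-5,0]},
    {"claw": -1,"dp": [2,-34,0],"delta_rot": [0.35,-5,0]},
    {"claw": -1,"dp": [0,0,0],"delta_rot": [0.35,-5,0]},
    {"claw": -1,"dp": [0,0,0],"delta_rot": [0,0,0]},
    {"claw": -1,"dp": [0,0,0],"delta_rot": [0,0,0]},
  ],
)

```text
time_s: 39.93
position: [458.3, -10.2, 193.3]
orientation: [-3.141, 0.351, -3.075]
wrist_force: [0.7, 0.8, -0.5]
grip_width: -0.002
gripper_force: 0.0
```

```bash
python3 - <<'E'
from h import *
exec(open("slots.py").read().split("for s")[0])
o=get_obs();print(o["position"],o["orientation"])
c,t=capture("scene"),capture("top")
print("ball z92",on_z(c,333.6,215.3,92),on_z(t,315.6,179.1,92))
# boards on the deck seen from the top: non-rack colours, in deck coordinates
h=cv2.cvtColor(t["img"],cv2.COLOR_RGB2HSV).astype(int);u,v=np.meshgrid(range(640),range(400))
m=((h[...,0]>35)&(h[...,0]<85)&(h[...,1]>60)&(h[...,2]<85)).astype(np.uint8);m[:138]=0;m[185:]=0;m[:,:200]=0;m[:,300:]=0
for k in cv2.findContours(cv2.morphologyEx(m,cv2.MORPH_CLOSE,np.ones((5,5))),0,cv2.CHAIN_APPROX_NONE)[0]:
    if cv2.contourArea(k)<20: continue
    Q=[]
    for p in k[:,0].astype(float):
        a0,d=ray(t,*p);q=a0+d*(np.dot(C+5*N-a0,N)/np.dot(d,N))-C+[5,0,0];Q.append((q@ex,q@n))
    r=cv2.minAreaRect(np.array(Q,np.float32));print("deck",cv2.contourArea(k),np.array(r[0]),np.array(r[1]),round(r[2],1))
# basket bar ends expected in scene
E
```

```text
[458.3 -10.2 193.3] [-3.1  0.4 -3.1]
ball z92 [538.1  -1.3  92. ] [542.2 -13.7  92. ]
deck 202.5 [ -9.9 107.4] [50.6 63.9] 85.5
deck 179.0 [-8.1 35.2] [47.2 63.8] 85.5
deck 211.5 [ -4.2 -38.9] [49.7 76.6] 88.3
deck 195.0 [  -3.7 -117.7] [48.1 78.5] 89.6
```

jog_arm(
  commands=[
    {"claw": -1,"dp": [0,1,-38],"delta_rot": [0,0,0]},
    {"claw": -1,"dp": [0,1,-40],"delta_rot": [0,0,0]},
    {"claw": -1,"dp": [0,0,-35],"delta_rot": [0,0,0]},
    {"claw": -1,"dp": [15,0,0],"delta_rot": [0,0,0]},
    {"claw": -1,"dp": [15,0,0],"delta_rot": [0,0,0]},
    {"claw": -1,"dp": [12,0,0],"delta_rot": [0,0,0]},
    {"claw": -1,"dp": [10,0,0],"delta_rot": [0,0,0]},
    {"claw": -1,"dp": [10,0,0],"delta_rot": [0,0,0]},
    {"claw": -1,"dp": [10,0,0],"delta_rot": [0,0,0]},
    {"claw": -1,"dp": [10,-1,0],"delta_rot": [0,0,0]},
    {"claw": -1,"dp": [10,-1,0],"delta_rot": [0,0,0]},
    {"claw": -1,"dp": [10,-1,0],"delta_rot": [0,0,0]},
  ],
)

```text
time_s: 41.03
position: [561.6, -9.1, 79.1]
orientation: [3.141, 0.347, -3.071]
wrist_force: [-1.1, -0.3, 0.1]
grip_width: -0.001
gripper_force: 0.4
```

```bash
cat > lev.py <<'E'
from h import *
o=get_obs();print(o["position"],o["wrist_force"])
c,t=capture("scene"),capture("top")
g=c["img"].max(2)[195:255,315:365];n,_,st,ce=cv2.connectedComponentsWithStats((g<45).astype(np.uint8))
for i in range(1,n):
    if st[i,4]>5: print("scene",st[i],ce[i]+[315,195])
print("expect ball px: off",proj(c,[541,-8,92]),"mid",proj(c,[579,-12,102]),"on",proj(c,[617,-16,92]))
E
python3 lev.py
```

```text
[561.6  -9.1  79.1] [-1.1 -0.3  0.1]
scene [  3   0  26  25 345] [331.1 204.1]
scene [ 0 25  3 17 28] [316.5 228.8]
scene [25 26  4  4 10] [341.6 222.7]
expect ball px: off [[333.  216.7]] mid [[341.1 220.2]] on [[349.2 228.3]]
```

jog_arm(
  commands=[
    {"claw": -1,"dp": [10,-1,0],"delta_rot": [0,0,0]},
    {"claw": -1,"dp": [10,-1,0],"delta_rot": [0,0,0]},
    {"claw": -1,"dp": [10,-1,0],"delta_rot": [0,0,0]},
    {"claw": -1,"dp": [7,0,0],"delta_rot": [0,0,0]},
    {"claw": -1,"dp": [0,0,0],"delta_rot": [0,0,0]},
  ],
)

```text
time_s: 41.55
position: [594.7, -12.8, 76.3]
orientation: [3.139, 0.338, -3.073]
wrist_force: [-25.4, 4.7, -2.5]
grip_width: 0.0
gripper_force: 13.8
```

```bash
python3 lev.py
```

```text
[594.7 -12.8  76.3] [-25.4   4.7  -2.5]
scene [  9   0  27  25 410] [337.3 204.7]
scene [43 18  6  2  6] [360.5 213.8]
scene [ 0 25  3 17 27] [316.4 228.6]
scene [25 27  7 10 30] [342.8 226.2]
scene [25 41  5  4  8] [341.8 237.9]
expect ball px: off [[333.  216.7]] mid [[341.1 220.2]] on [[349.2 228.3]]
```

jog_arm(
  commands=[
    {"claw": -1,"dp": [3,0,0],"delta_rot": [0,0,0]},
    {"claw": -1,"dp": [0,0,0],"delta_rot": [0,0,0]},
  ],
)

```text
time_s: 41.82
position: [595.7, -12.6, 75.7]
orientation: [3.139, 0.334, -3.073]
wrist_force: [-55.8, 3.3, 13.4]
grip_width: -0.003
gripper_force: 27.6
```

jog_arm(
  commands=[
    {"claw": -1,"dp": [-15,0,0],"delta_rot": [0,0,0]},
    {"claw": -1,"dp": [-30,0,0],"delta_rot": [0,0,0]},
    {"claw": -1,"dp": [-35,0,0],"delta_rot": [0,0,0]},
    {"claw": -1,"dp": [-35,0,10],"delta_rot": [0,0,0]},
    {"claw": -1,"dp": [-25,0,35],"delta_rot": [0,0,0]},
    {"claw": -1,"dp": [0,0,40],"delta_rot": [0,0,0]},
    {"claw": -1,"dp": [0,0,40],"delta_rot": [0,0,0]},
    {"claw": -1,"dp": [0,0,0],"delta_rot": [0,0,0]},
  ],
)

```text
time_s: 42.48
position: [463.3, -13.5, 213.2]
orientation: [-3.14, 0.361, -3.072]
wrist_force: [0.8, 1.0, 1.5]
grip_width: 0.003
gripper_force: 0.0
```

```bash
sed -i 's/^print("expect/g=t["img"].max(2)[140:195,300:330];n,_,st,ce=cv2.connectedComponentsWithStats((g<42).astype(np.uint8))\nfor i in range(1,n):\n    if st[i,4]>5: print("top",st[i],ce[i]+[300,140])\nprint("top expect",proj(t,[541,-8,92]),proj(t,[617,-16,92]))\n&/' lev.py; python3 lev.py
```

```text
[463.3 -13.5 213.2] [0.8 1.  1.5]
scene [19 14  2 12 15] [334.2 213.6]
scene [43 18  6  2  6] [360.5 213.8]
scene [ 0 25  3 17 27] [316.4 228.6]
scene [30 32  2  5  7] [345.7 228.9]
top [26 11  4  7 16] [327.6 154.1]
top [15 18  6  6 24] [317.5 160.7]
top expect [[314.  179.5]] [[316.1 158.6]]
expect ball px: off [[333.  216.7]] mid [[341.1 220.2]] on [[349.2 228.3]]
```

```bash
python3 - <<'E'
from h import *
t=capture("top");print(t["img"].max(2)[150:190:2,305:331:2])
a=cv2.imread("pics/top0.png").max(2)
print(a[150:190:2,305:331:2])
E
```

```text
[[117 118 120 118 118 117 116 112 105  92  53  44  50]
 [119 116 116 117 117 117 118 112 103  91  54  41  48]
 [120 117 117 117 118 119 119 116 111 101  54  39  38]
 [119 116 119 117 118 110 104 109 118 110  59  39  40]
 [118 117 117 118 111  67  34  59 107 110  66  53  50]
 [118 118 118 117  94  38  28  25  79  81  59  54  49]
 [118 117 117 111  95  52  20  29  60  69  56  67  64]
 [116 117 113  88  77  65  51  45  55  63  76  99  94]
 [118 117 114  82  79  73  65  48  61  69  98 115 104]
 [119 118 111  81  74  69  64  52  71  68  99 118 110]
 [117 116 112  79  59  59  61  47  67  68 103 118 110]
 [117 119 102  78  60  56  56  51  65  75 114 115 116]
 [118 118  98  76  55  47  50  52  69  78 114 119 119]
 [118 118  95  79  70  64  58  60  76  77 116 117 117]
 [116 116  99  79  78  79  79  80  77  78 114 115 117]
 [117 119  98  79  79  79  80  80  77  93 118 116 117]
 [118 118 103  81  74  75  75  72  74  99 117 117 117]
 [118 118 118 117 116 116 115 113 108 115 115 118 117]
 [116 119 118 117 121 117 116 119 117 118 120 119 119]
 [117 117 117 116 118 118 117 119 119 120 118 118 119]]
[... 401 characters left out ...]
91  82  84  90  85  88  97 116 113 108]
 [119 120 112  81  79  81  80  77  81  72 104 117 113]
 [120 118 113  82  75  75  78  77  80  68  99 120 119]
 [119 117 113  81  60  50  54  56  70  73 105 118 121]
 [119 118 104  78  62  59  54  51  68  74 115 118 116]
 [119 119  98  78  57  56  53  51  67  77 115 120 119]
 [120 120  98  79  61  45  38  55  74  76 114 120 120]
 [118 118  97  69  38  23  25  48  63  75 115 118 118]
 [119 118  97  60  26  23  23  39  51  72 115 120 118]
 [116 119 105  79  54  41  48  47  52  77 116 117 121]
 [120 120 119 119 112 102 101  84  74 104 117 120 119]
 [120 119 118 121 113 109 109 110 115 118 119 118 120]
 [119 117 118 119 117 112 110 114 118 118 119 118 118]]
```

```bash
python3 -c "
from station import close_job
print(close_job())"
```

```text
the job is handed in; nothing more can be done
None
```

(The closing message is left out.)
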